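# Restock the sweet carousel

## Robot

A 6-joint arm with a two-finger parallel gripper is mounted at the origin on the work surface. World frame = base frame: x ahead of the robot, y to its left, z up, the work surface at z = 0. Lengths are in m, angles in rad, forces in N, time in s.
With the tool pointing down it reaches from about 0.425 to 0.95 m from the base axis. Payload 3.5 kg.
Tool frame: the origin (TCP) lies between the finger pads; the fingertips stand 22 mm ahead of it and the grasp point (between the pads) lies 3 mm ahead of it (ctrl.nose_length is the z of the fingertips in the tool frame, in m); z points along the fingers, y is the line along which they close (so a half turn about z gives the same grasp; the last joint's range is limited). The gripper opens to 85 mm and grips with 20 to 120 N. Pads are 22 mm wide; open, the fingers measure 114 mm over their backs; the gripper's body (76 mm by 85 mm) begins 54 mm behind the grasp point. The pads swing forward as they close: fully open they stand 13 mm farther back than shut.
Start: joints at [-1.387, 0.286, 1.577, -0, 1.279, -0.15], TCP at [0.221, -0.638, 0.218] pointing down, gripper open.
Joint ranges: [-2.77, 2.77], [-0.9, 2.22], [0.21, 2.48], [-1.53, 4.67], [0.24, 2.81], [-2.84, 2.84]. Speed limits (rad/s): [2.79, 2.79, 3.14, 3.14, 3.14, 3.14].

## Interface

Orientations are given as a unit quaternion [x, y, z, w].
In Python, from plant import ctrl gives the robot as it stands. The module is installed in compiled form; this text tells all that it offers.
- The arm moves only by the tool send_rows, never from a script. Its argument "rows" is text: rows parted by semicolons, each of 7 numbers parted by spaces: the turn, a rotation vector about the tool's x, y, z in degrees, then the shift along the tool's x, y, z in mm, then the opening, from -1 (shut) to 1 (fully open). A call has 1 to 8 rows; each row is the pose to reach, as a shift and turn from the pose commanded when the call began, along the tool's axes at that moment; what a row does not reach only later rows make up. A row lasts 1/8 s, in which the tool goes at most 62.5 mm and 10.7 degrees, less where a joint would pass 70% of its speed; a pose out of reach is approached as far as the arm can. A call with a gripper value outside its range is refused whole. The fingers move at their own pace and stop on an object; "grip_force" is the grip in N (left out, the last holds). Time passes only in rows, so rows that repeat a pose let the fingers close. It gives the time, the measured TCP pose, the force, the opening and the grip force at its end, in the units of the state.
- ctrl.get_state(): the state, without advancing time (a new reading comes with each control period).
- ctrl.read_camera(name): name is "scene" or "side" or "wrist"; returns a dict with "color" (384x512x3 uint8, red, green, blue), "fx", "fy", "cx", "cy" (pixels), "D" ([k1, k2, p1, p2, k3] as OpenCV has them; the pictures are not rectified), "extrinsics" (4x4, takes a point from world to camera coordinates). Camera axes: x right, y down, z forward; pixel columns grow to the right and rows downward; lengths in m; the calibration is good to about 2 mm. A picture is of the moment at which its call begins. There is no depth.
- ctrl.sign_off(): hands the job in; it is judged then, once.
Trained networks look in a picture, given as the dict that the camera call returned (one of the last four; its "shot" number tells which), for a name from the list of things; names that differ only in an ending like _2 or _b are one class to them, and where a whole thing is asked for, a point or a joint stands for the part that bears it (a point fixed in the world has none). Each returns a list of dicts, best first, with "p" (0 to 1); they miss things now and then, are a little off and sometimes report something else, mostly with a low value. They report only what shows in the picture. A call takes as long as a camera call. They do not tell look-alikes from the thing itself.
- ctrl.look_for(picture, target): "position" ([x, y, z] in m, in the coordinates of the camera as it stood for that picture, good to about 4 mm: the middle of the surface that is visible of it).
The state is a dict: "time": time; "qpos": joint angles; "dq": joint speeds; "joint_efforts": joint torques, N m; "eef_pos": TCP position; "tcp_rot": TCP orientation; "contact_force": force on the tool from outside, world axes, zero at the start; "wrist_torque": the same for the moment, N m; "opening": opening from 0.0 (shut) to 1.0 (fully open); "finger_force": force on a finger pad.
Only numpy, scipy, OpenCV 4.12 (cv2) and the standard library are available. Lean on these libraries where they do the work, as an engineer would, in place of code of your own. Each camera call takes 0.05 s, during which the arm holds its last target. There are 200 camera calls.

## Task

Pause the display carousel by pressing its roller lever switch gently just until it clicks, never further than its permitted travel, and let it come back up; then stand the withdrawn black-lidded tin upright in the lilac returns tray and stand every fresh tin that is there upright on the carousel, centred on the pad of its lid's colour. When all are on, turn the deck by its post one quarter turn clockwise (seen from above) until it drops into the next detent with the post at the brass pointer, and press the switch again just to the click to restart the display. Leave the switch up, all the tins in place, and the other things on the counter where they are.

Things in the scene. Friction and masses are not known exactly. Their poses are not given: they have to be found in the camera images.
- roller_lever (a joint): angle of the switch's lever, rad: 0 at rest, grows as the roller is pressed down. It clicks at 0.12 (roller pressed down about 8 mm) and must not go past 0.23 (about 15 mm); hard stop at 0.33. A spring brings it back up when let go. Pressing down on the roller takes about 1.4 N to start, 2.8 N at the click, 4 N at 0.23
- roller_top (a point): top of the white roller (22 mm diameter, 16 mm wide) at the free end of the steel lever on the black limit switch; at rest 85 mm above the counter. The lever is 65 mm long; the switch's fixed black housing beside and under it is 46 mm high (74 x 30 mm), its steel hinge block 63 mm high, 65 mm behind the roller. Press the roller straight down from above
- switch: the fixed roller lever switch (black housing on a 100 x 46 mm aluminium foot); origin under the middle of the foot; the roller lies 33 mm along +x of its frame, the lever's hinge 32 mm along -x
- carousel: fixed pink base of the round display carousel; origin on the turning axis at counter height. The white deck on it has 150 mm radius, its top 50 mm above the counter
- deck (a joint): angle of the carousel's deck, rad: 0 at the start, grows as it turns clockwise seen from above; detents at every quarter turn (0, 1.571, ..) pull it in from within about 0.1 rad. About 0.25 N m is needed to leave a detent, 0.03 N m in between
- post_top (a point): top of the upright steel turning post on the deck (18 mm diameter, 62 mm tall, top 112 mm above the counter), 118 mm from the axis, half way between the red and the yellow pad; it turns with the deck
- pointer (a point): top of the fixed brass pointer at the deck's edge, 171 mm from the axis, where the post must come to after the quarter turn clockwise
- returns_tray: fixed lilac open tray, 150 x 150 x 35 mm outside, walls 4 mm, floor 4 to 5 mm thick; origin under its centre
- tin_black: withdrawn sweet tin, grey with black lid and band, 52 mm diameter, 56 mm tall, about 150 g; origin at the centre of its underside; it stands on the carousel's blue pad at the start
- tin_red: fresh sweet tin, white with red lid and band, 52 mm diameter, 56 mm tall, 105 to 210 g, upright on the counter at the start; origin at the centre of its underside; may be absent
- pad_red (a point): centre of the red round pad (76 mm diameter, flush) on top of the deck, 85 mm from the axis; turns with the deck
- tin_yellow: fresh sweet tin, white with yellow lid and band, 52 mm diameter, 56 mm tall, 105 to 210 g, upright on the counter at the start; origin at the centre of its underside; may be absent
- pad_yellow (a point): centre of the yellow round pad (76 mm diameter, flush) on top of the deck, 85 mm from the axis; turns with the deck
- tin_green: fresh sweet tin, white with green lid and band, 52 mm diameter, 56 mm tall, 105 to 210 g, upright on the counter at the start; origin at the centre of its underside; may be absent
- pad_green (a point): centre of the green round pad (76 mm diameter, flush) on top of the deck, 85 mm from the axis; turns with the deck
- tin_blue: fresh sweet tin, white with blue lid and band, 52 mm diameter, 56 mm tall, 105 to 210 g, upright on the counter at the start; origin at the centre of its underside; may be absent
- pad_blue (a point): centre of the blue round pad (76 mm diameter, flush) on top of the deck, 85 mm from the axis; turns with the deck
- sweet_carton: bystander: cardboard carton 60 x 50 x 40 mm; origin under its centre
- sweet_jar: bystander: amber jar with red cap, 70 mm diameter, 80 mm tall; origin under its centre
- tall_tub: bystander: yellow tub, 60 mm diameter, 90 mm tall; origin under its centre
- gift_box: bystander: teal gift box with pink ribbon 70 x 70 x 50 mm; origin under its centre
- scoop: bystander: sweet scoop with pink handle and steel pan, 150 mm long, 40 mm wide, lying flat; origin under its middle
- coin_stack: bystander: short gold cylinder, a stack of foil coins, 44 mm diameter, 28 mm tall; origin under its centre
- mint_box: bystander: flat mint-green box 60 x 95 x 18 mm; origin under its centre
Mind the look-alikes: they are no part of the job. What is shaped like the tin_red but purple is not meant.

How it is judged:
By the outcome, as a careful person would: the job done as asked, in the order asked, and still so for the second after the job is handed in, with the robot touching nothing.
Of tin_red, tin_yellow, tin_green, tin_blue only 2 to 4 are there at a start; the rules pass over those that are not, and their reading is None.
At some moment in a run one of tin_red, tin_yellow, tin_green, tin_blue may be knocked a few centimetres aside while the robot is not near it.
It also fails if it takes over 210 s, if anything falls off the work surface, if the arm or the gripper's body presses on something with over 40 N, if the wrist force passes 120 N, or if a joint passes its speed limit or range.

## Working session

There is one attempt and no reset: what is moved stays moved. The work goes in short steps, Python scripts to look and compute and a tool call to move; the robot and the scene stay as the last step left them, time stands still between calls to the robot, and variables do not carry over. Pictures are saved under pics/ and viewed, at most 14 in all, crops included, and the job is handed in when it is done.

Besides the shell and the picture viewer there is one more tool, called as name(argument=value, ...) on one line, values as JSON. send_rows: Moves the arm, as the interface text tells. Its arguments: {"type":"object","properties":{"rows":{"type":"string"},"grip_force":{"type":"number"}},"required":["rows"]}

```bash
mkdir -p pics
cat > h.py <<'E'
from plant import ctrl
import numpy as np, cv2
from scipy.spatial.transform import Rotation as R
def cam(n,save=None):
    p=ctrl.read_camera(n)
    if save: cv2.imwrite('pics/'+save+'.png',p['color'][:,:,::-1])
    return p
def ray(p,u,v):
    K=np.array([[p['fx'],0,p['cx']],[0,p['fy'],p['cy']],[0,0,1]])
    q=cv2.undistortPoints(np.array([[[u,v]]],float),K,np.array(p['D'],float))[0,0]
    E=np.array(p['extrinsics']);Rm=E[:3,:3];c=-Rm.T@E[:3,3]
    return c,Rm.T@np.array([q[0],q[1],1])
def onz(p,u,v,z):
    c,d=ray(p,u,v); return c+d*(z-c[2])/d[2]
def proj(p,X):
    K=np.array([[p['fx'],0,p['cx']],[0,p['fy'],p['cy']],[0,0,1]])
    E=np.array(p['extrinsics'])
    return cv2.projectPoints(np.array(X,float).reshape(-1,1,3),cv2.Rodrigues(E[:3,:3])[0],E[:3,3],K,np.array(p['D'],float))[0][:,0]
def w(p,x):
    E=np.array(p['extrinsics']);return E[:3,:3].T@(np.array(x)-E[:3,3])
def look(p,t,n=3):
    return [(round(r['p'],2),np.round(w(p,r['position']),4).tolist()) for r in ctrl.look_for(p,t)[:n]]
def tool(dw):
    "world shift mm -> tool axes"
    s=ctrl.get_state();return np.round(R.from_quat(s['tcp_rot']).inv().apply(dw),1)
def st():
    s=ctrl.get_state()
    print(s['time'],np.round(s['eef_pos'],4),np.round(R.from_quat(s['tcp_rot']).as_matrix(),3).tolist(),np.round(s['contact_force'],1),s['opening'],np.round(s['qpos'],3))
E
python3 - <<'E'
from h import *
st()
a=cam('scene','sc0');b=cam('side','si0');c=cam('wrist','wr0')
for n,p in(('scene',a),('side',b)):
    E=np.array(p['extrinsics']);print(n,-E[:3,:3].T@E[:3,3],p['fx'])
    for t in 'roller_top switch carousel post_top returns_tray tin_black tin_red tin_yellow tin_green tin_blue pad_red pad_yellow pad_green pad_blue sweet_carton sweet_jar tall_tub gift_box scoop coin_stack mint_box'.split(): print(t,look(p,t,2))
E
```

```text
0.0 [ 0.2211 -0.637   0.2166] [[0.945, 0.328, -0.0], [0.328, -0.945, 0.002], [0.0, -0.002, -1.0]] [-0.4 -1.  -0.6] 0.9973329603107316 [-1.387  0.287  1.578  0.     1.279 -0.15 ]
scene [ 1.32478561 -0.04422992  1.2492133 ] 434.4004010694023
roller_top [(0.31, [0.5968, 0.0252, 0.0511])]
switch [(0.68, [0.5402, -0.4275, 0.0355])]
carousel [(0.58, [0.5947, 0.0298, 0.0507]), (0.2, [0.703, -0.4026, 0.0486])]
post_top [(0.67, [0.5925, 0.0318, 0.0527])]
returns_tray [(0.58, [0.4369, -0.2871, 0.0003])]
tin_black [(0.72, [0.519, -0.0126, 0.1011])]
tin_red [(0.72, [0.3735, 0.4597, 0.0504]), (0.61, [0.4402, 0.3533, 0.0483])]
tin_yellow [(0.58, [0.5415, 0.2755, 0.056])]
tin_green []
tin_blue []
pad_red [(0.87, [0.5934, 0.0316, 0.0477])]
pad_yellow [(0.77, [0.5939, 0.0288, 0.051])]
pad_green [(0.77, [0.5945, 0.0271, 0.0482])]
pad_blue [(0.86, [0.5977, 0.0317, 0.0527])]
sweet_carton [(0.9, [0.6795, 0.261, 0.0365]), (0.74, [0.5918, 0.0288, 0.0513])]
sweet_jar [(0.61, [0.6642, 0.4089, 0.0666]), (0.47, [0.5955, 0.0325, 0.0503])]
tall_tub [(0.64, [0.7471, -0.2704, 0.0903])]
gift_box [(0.73, [0.7035, -0
[... 779 characters left out ...]
]
tin_blue [(0.3, [0.3525, -0.4323, 0.0208])]
pad_red [(0.55, [0.5736, 0.0525, 0.049])]
pad_yellow [(0.93, [0.5698, 0.0546, 0.0544])]
pad_green [(0.97, [0.5758, 0.0551, 0.0536])]
pad_blue [(0.57, [0.5707, 0.052, 0.0523])]
sweet_carton [(0.62, [0.6516, 0.2704, 0.0391])]
sweet_jar [(0.88, [0.6246, 0.4234, 0.0731]), (0.74, [0.7171, -0.2516, 0.0622])]
tall_tub [(0.2, [0.3548, -0.4341, 0.022])]
gift_box [(0.7, [0.5446, -0.4283, 0.0667]), (0.68, [0.678, -0.3817, 0.0428])]
scoop [(0.84, [0.7845, 0.03, 0.0116]), (0.7, [0.5208, 0.2852, 0.0609])]
coin_stack [(0.57, [0.3736, 0.1333, 0.0267]), (0.23, [0.5729, 0.0504, 0.0544])]
mint_box [(0.64, [0.5118, 0.4197, 0.0549]), (0.6, [0.3511, -0.4349, 0.0223])]
```

```bash
cd pics; python3 -c "
import cv2
for n in('sc0','si0'):
    cv2.imwrite(n+'b.png',cv2.resize(cv2.imread(n+'.png'),(800,600),interpolation=cv2.INTER_CUBIC))"
```

```text
(no output)
```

View pics/sc0b.png

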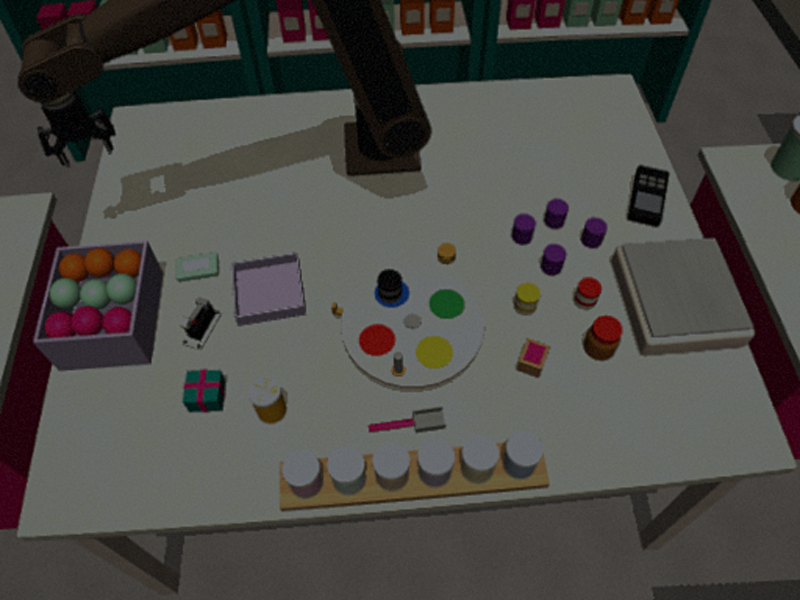

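View pics/si0b.png

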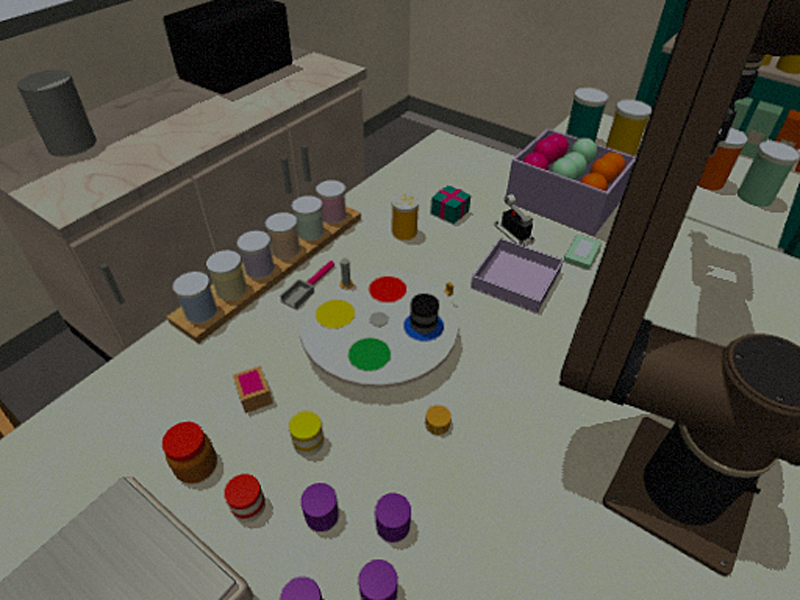

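The scene shows only two fresh tins: red at (588,292) and yellow at (527,298) in the 800-px scene view. Four purple tins are look-alikes. The black tin is on the blue pad at (390,285), the tray at (268,288), the switch at (200,325), the post at (398,365) and the pointer at (337,310).

Run:
```python
from h import *
a=cam('scene');b=cam('side')
def blob(p,f,win=None):
    h=cv2.cvtColor(p['color'],cv2.COLOR_RGB2HSV).astype(int);m=f(h[...,0],h[...,1],h[...,2]).astype(np.uint8)
    n,l,s,c=cv2.connectedComponentsWithStats(m)
    return [(s[i,4],np.round(c[i],1)) for i in np.argsort(-s[1:,4])[:3]+1]
F={'red':lambda h,s,v:((h<6)|(h>174))&(s>170)&(v>70),'yel':lambda h,s,v:(h>24)&(h<34)&(s>150)&(v>70),'grn':lambda h,s,v:(h>50)&(h<75)&(s>150)&(v>40),'blu':lambda h,s,v:(h>100)&(h<125)&(s>150)&(v>40)}
for k,f in F.items():
    for n,p in(('sc',a),('si',b)):
        for ar,c in blob(p,f): print(k,n,ar,c,np.round(onz(p,*c,.05),4)[:2])
out=[]
for p,x,y in((a,128,207),(b,331,141)):
    out.append(cv2.resize(p['color'][y-24:y+24,x-24:x+24,::-1],(390,390),interpolation=cv2.INTER_CUBIC))
o=np.hstack(out);o=np.clip(o*1.6,0,255).astype(np.uint8)
cv2.imwrite('pics/sw.png',o)
```

```text
red sc 341 [240.7 217.3] [ 0.6167 -0.0524]
red sc 227 [388.5 209.8] [0.6332 0.4272]
red sc 135 [377.1 183.5] [0.5275 0.4147]
red si 480 [116.5 281.6] [0.6636 0.4146]
red si 384 [154.5 314.1] [0.5263 0.4166]
red si 297 [247.9 184.6] [ 0.6123 -0.0516]
yel sc 359 [277.4 225. ] [0.6554 0.0614]
yel sc 141 [337.6 187.2] [0.5301 0.2782]
yel si 353 [214.1 200.5] [0.6518 0.0634]
yel si 291 [194.7 271.9] [0.5293 0.2795]
yel si 2 [400.5  79.5] [ 0.4709 -1.0357]
grn sc 298 [285.3 194.2] [0.5418 0.1002]
grn si 414 [236.1 226.4] [0.5374 0.1027]
grn si 1 [497.  77.] [ 0.1052 -1.3661]
blu sc 102 [252.1 189.6] [ 0.5134 -0.0078]
blu si 158 [270.8 211.3] [ 0.4918 -0.0016]
```

View pics/sw.png

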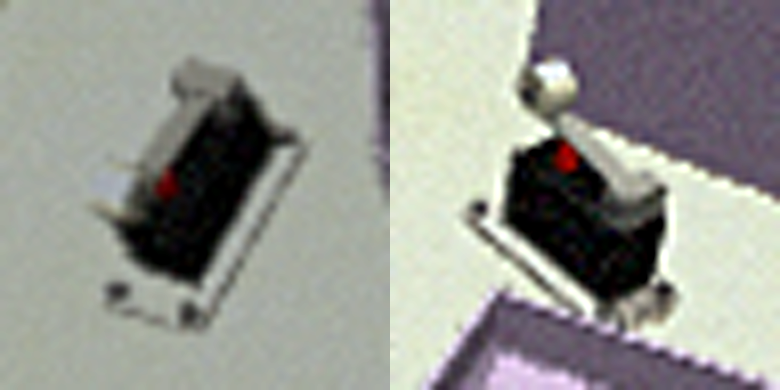

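The crop shows the roller at about (115,185) in the scene half and (162,88) in the side half. The hinge points away from it to the upper right.

Run:
```python
from h import *
a=cam('scene');b=cam('side')
c1,d1=ray(a,118.2,205.8);c2,d2=ray(b,326.7,127.8)
A=np.stack([d1,-d2],1);t=np.linalg.lstsq(A,c2-c1,rcond=None)[0];print(c1+d1*t[0],c2+d2*t[1])
print('housing red dot etc', onz(a,118.2,205.8,.074),onz(b,326.7,127.8,.074))
print('hinge sc',onz(a,104+195/8.125,183+80/8.125,.06),'si',onz(b,307+240/8.125,117+195/8.125,.06))
C=np.array([.577,.0247]);
print('pointer pred px',proj(a,[.5216,-.137,.055])*1.5625,proj(b,[.5216,-.137,.055])*1.5625)
print('post pred px',proj(a,[.6887,-.0135,.112])*1.5625,proj(b,[.6887,-.0135,.112])*1.5625)
print('tray z35 corners', [np.round(onz(a,u/1.5625,v/1.5625,.035)[:2],3) for u,v in((233,263),(299,254),(305,318),(238,324))])
st();E=np.array(cam('wrist')['extrinsics']);print(E.round(3).tolist())
print(ctrl.nose_length)
c=tool([250,160,50]);print(c)
```

```text
[ 0.55017058 -0.44491022  0.07001543] [ 0.54866544 -0.44664285  0.07159289]
housing red dot etc [ 0.55278804 -0.4435563   0.074     ] [ 0.54730008 -0.44326523  0.074     ]
hinge sc [ 0.49520061 -0.42008607  0.06      ] si [ 0.48861092 -0.41089702  0.06      ]
pointer pred px [[333.25419319 302.78130578]] [[448.9084228  281.74231092]]
post pred px [[397.30989959 353.86105353]] [[343.7900935  259.85329192]]
tray z35 corners [array([ 0.38 , -0.362]), array([ 0.368, -0.213]), array([ 0.541, -0.199]), array([ 0.544, -0.342])]
2.45 [ 0.2212 -0.6377  0.218 ] [[0.945, 0.328, 0.0], [0.328, -0.945, 0.0], [0.0, -0.0, -1.0]] [ 0.2 -0.7 -0.3] 1.0044663866663528 [-1.387  0.286  1.577  0.     1.279 -0.15 ]
[[0.328, -0.945, 0.0, -0.676], [-0.912, -0.317, 0.261, -0.034], [-0.246, -0.086, -0.965, 0.379], [0.0, 0.0, 0.0, 1.0]]
0.022
[288.6 -69.2 -50. ]
```

send_rows(rows="0 0 0 47 -9 0 -1;0 0 0 94 -19 0 -1;0 0 0 141 -28 0 -1;0 0 0 188 -38 0 -1;0 0 0 235 -47 0 -1;0 0 0 282 -56 0 -1;0 0 0 330 -66 0 -1;0 0 0 373 -75 0 -1")

```text
time: 3.5
eef_pos: [0.5505, -0.4436, 0.2181]
tcp_rot: [0.986, 0.166, 0.0, 0.0]
contact_force: [-0.2, -0.8, 0.1]
opening: -0.0
finger_force: 0.0
```

send_rows(rows="0 0 0 0 0 20 -1;0 0 0 0 0 40 -1;0 0 0 0 0 60 -1;0 0 0 0 0 60 -1")

```text
time: 4.0
eef_pos: [0.5467, -0.4441, 0.1541]
tcp_rot: [0.986, 0.165, -0.002, -0.003]
contact_force: [-1.2, 0.2, 0.4]
opening: 0.002
finger_force: 0.0
```

Run:
```python
from h import *
st()
p=cam('wrist','w1');st();print(look(p,'roller_top'),look(p,'switch'))
s=ctrl.get_state();print(proj(p,np.array(s['eef_pos'])+[0,0,-.022]), 'pred roller',proj(p,[.5495,-.4445,.085]))
```

```text
4.0 [ 0.5467 -0.4441  0.1541] [[0.945, 0.326, -0.004], [0.326, -0.945, 0.005], [-0.003, -0.006, -1.0]] [-1.2  0.2  0.4] 0.0020708958199631513 [-0.826  0.405  1.545 -0.     1.199  0.413]
4.05 [ 0.5476 -0.4448  0.1561] [[0.945, 0.326, -0.002], [0.326, -0.945, 0.002], [-0.001, -0.003, -1.0]] [-1.  -0.5  0.8] -0.00037323795265004214 [-0.826  0.404  1.543 -0.     1.199  0.413]
[] [(0.71, [0.532, -0.4312, 0.0488])]
[[255.94557075 217.735549  ]] pred roller [[254.77361297 190.66938252]]
```

View pics/w1.png

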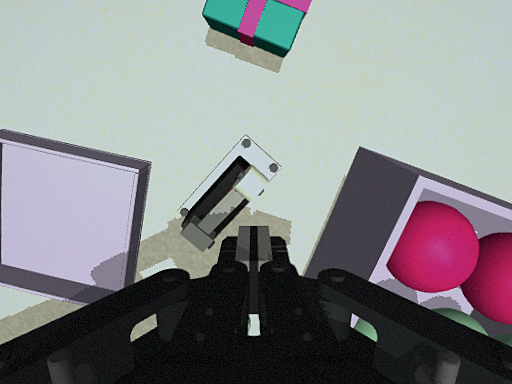

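The wrist view shows the white roller at about (249,184), with the hinge lower left at (197,236). The closed fingers are at (256,218).

Run:
```python
from h import *
p=cam('wrist')
c=p['color'][140:260,170:300,::-1]
cv2.imwrite('pics/w1c.png',cv2.resize(c,(650,600),interpolation=cv2.INTER_CUBIC))
for u,v in((249,184),(240,175),(260,192)): print(onz(p,u,v,.08))
print('hinge',onz(p,197,236,.06))
```

```text
[ 0.55281833 -0.44157639  0.08      ]
[ 0.55707275 -0.43320262  0.08      ]
[ 0.54970776 -0.45121059  0.08      ]
hinge [ 0.49140585 -0.41661755  0.06      ]
```

View pics/w1c.png

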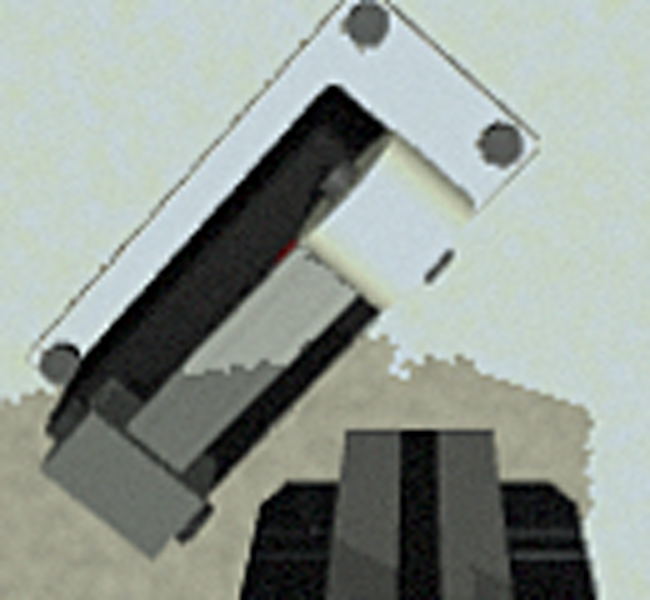

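send_rows(rows="0 0 0 4 -3 15 -1;0 0 0 4 -3 30 -1;0 0 0 4 -3 42 -1;0 0 0 4 -3 47 -1;0 0 0 4 -3 47 -1;0 0 0 4 -3 47 -1")

```text
time: 4.95
eef_pos: [0.5521, -0.4408, 0.1117]
tcp_rot: [0.986, 0.166, 0.0, 0.0]
contact_force: [-1.0, 0.2, 0.2]
opening: -0.0
finger_force: 0.0
```

send_rows(rows="0 0 0 0 0 3 -1;0 0 0 0 0 6 -1;0 0 0 0 0 8 -1;0 0 0 0 0 8 -1")

```text
time: 5.45
eef_pos: [0.5517, -0.4403, 0.1026]
tcp_rot: [0.986, 0.166, -0.0, -0.0]
contact_force: [0.8, -0.3, -0.7]
opening: 0.0
finger_force: 0.0
```

Run:
```python
from h import *
for i in range(5):
    cam('side','p%d'%i if i==4 else None);s=ctrl.get_state();print(np.round(s['eef_pos'],4),np.round(s['contact_force'],1))
```

```text
[ 0.5517 -0.4404  0.1028] [-0.2  0.4  0.1]
[ 0.5518 -0.4405  0.103 ] [-0.4 -0.7  0.5]
[ 0.5519 -0.4405  0.1031] [ 0.4  0.7 -0.6]
[ 0.5519 -0.4406  0.1032] [-0.2 -0.3  0.2]
[ 0.5519 -0.4406  0.1032] [ 0.1  0.  -0.5]
```

Run:
```python
from h import *
a=cam('scene');b=cam('side')
o=np.hstack([cv2.resize(p['color'][y-24:y+24,x-24:x+24,::-1],(390,390),interpolation=cv2.INTER_CUBIC) for p,x,y in((a,122,200),(b,329,130))])
cv2.imwrite('pics/sw2.png',np.clip(o*1.6,0,255).astype(np.uint8))
```

```text
(no output)
```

View pics/sw2.png

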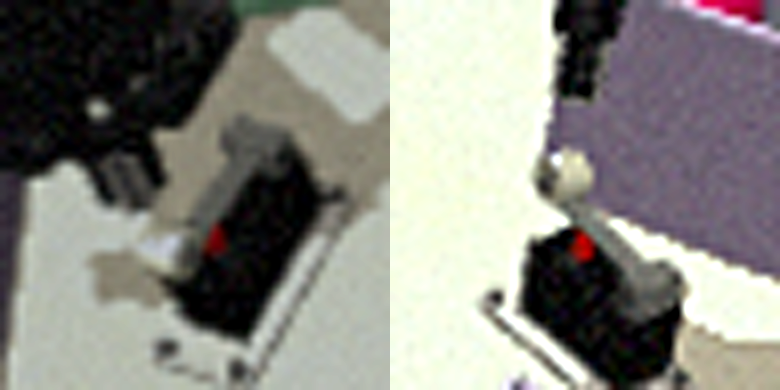

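The fingertip still hangs above the roller: tip at side (328,118), roller top at about (327,124).

Run:
```python
from h import *
a=cam('scene');b=cam('side')
for z in(.074,.081,.091,.101):
  X=[.552,-.4405,z];print(z,proj(a,X),proj(b,X))
c1,d1=ray(a,114,200.6);c2,d2=ray(b,328.1,118.3)
A=np.stack([d1,-d2],1);t=np.linalg.lstsq(A,c2-c1,rcond=None)[0];print(c1+d1*t[0],c2+d2*t[1])
```

```text
0.074 [[119.16245077 205.52179819]] [[325.19699475 127.69949433]]
0.081 [[118.56627501 204.36604481]] [[325.48436112 126.08512705]]
0.091 [[117.70641575 202.69828484]] [[325.89846766 123.75756738]]
0.101 [[116.8367945  201.01059549]] [[326.31684296 121.40458161]]
[ 0.55357098 -0.447752    0.10687434] [ 0.55134724 -0.45026192  0.10926224]
```

Run:
```python
from h import *
p=cam('wrist','w2');s=ctrl.get_state();M=R.from_quat(s['tcp_rot']).as_matrix()
for x in(-.011,0,.011):
  for z in(-.01,0,.01,.022): print(x,z,proj(p,np.array(s['eef_pos'])+M@[x,0,z])[0].round(1))
c=p['color'][:,:,::-1][140:270,170:340];print(cv2.cvtColor(c,cv2.COLOR_BGR2GRAY)[60:110:2,70:84:6].tolist())
cv2.imwrite('pics/w2c.png',cv2.resize(c,(782,598),interpolation=cv2.INTER_CUBIC))
```

```text
-0.011 -0.01 [252.  261.4]
-0.011 0 [252.  252.2]
-0.011 0.01 [252.1 244. ]
-0.011 0.022 [252.2 235.2]
0 -0.01 [252.  240.7]
0 0 [252.  232.5]
0 0.01 [252.1 225.2]
0 0.022 [252.2 217.4]
0.011 -0.01 [251.9 219.1]
0.011 0 [252.  212.1]
0.011 0.01 [252.1 205.8]
0.011 0.022 [252.2 199. ]
[[45, 102, 208], [82, 95, 202], [96, 94, 204], [92, 182, 205], [82, 209, 204], [95, 204, 206], [122, 204, 208], [217, 203, 208], [157, 209, 165], [163, 170, 175], [166, 171, 176], [162, 168, 177], [156, 172, 178], [62, 59, 0], [77, 79, 20], [80, 76, 4], [79, 78, 17], [79, 84, 7], [79, 82, 16], [81, 77, 17], [77, 80, 5], [78, 83, 6], [79, 78, 10], [79, 80, 24], [82, 76, 15]]
```

View pics/w2c.png

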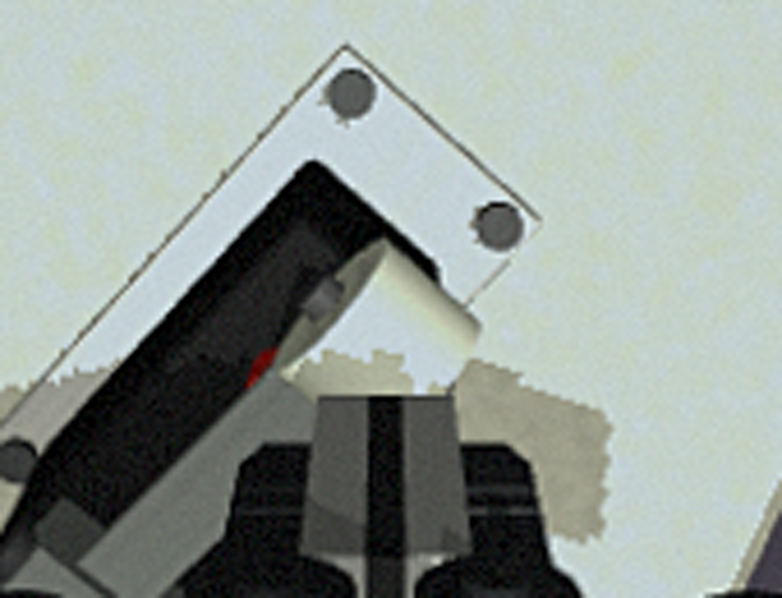

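```bash
cat > f.py <<'E'
from h import *
import sys
F=[];Z=[]
for i in range(int(sys.argv[1]) if len(sys.argv)>1 else 4):
    p=cam('side');s=ctrl.get_state();F.append(s['contact_force']);Z.append(s['eef_pos'])
g=p['color'][110:140,315:340].astype(int)
print(np.mean(F,0).round(2),np.mean(Z,0).round(4),s['time'])
E
echo ok
```

```text
ok
```

send_rows(rows="0 0 0 0 0 2 -1;0 0 0 0 0 4 -1;0 0 0 0 0 4 -1")

```text
time: 6.32
eef_pos: [0.5516, -0.4403, 0.0985]
tcp_rot: [0.986, 0.166, -0.0, -0.0]
contact_force: [-0.1, -0.8, 0.7]
opening: 0.001
finger_force: 0.0
```

```bash
python3 f.py
```

```text
[-0.41 -0.63 -0.08] [ 0.5518 -0.4405  0.0989] 6.525
```

send_rows(rows="0 0 0 0 0 2 -1;0 0 0 0 0 4 -1;0 0 0 0 0 4 -1")

```text
time: 6.9
eef_pos: [0.5517, -0.4403, 0.0946]
tcp_rot: [0.986, 0.166, -0.0, -0.0]
contact_force: [0.1, 0.2, -0.1]
opening: -0.002
finger_force: 0.0
```

```bash
python3 f.py
```

```text
[-0.    0.1   0.37] [ 0.5518 -0.4405  0.095 ] 7.1
```

Run:
```python
from h import *
b=cam('side');p=cam('wrist');a=cam('scene')
o=np.hstack([cv2.resize(b['color'][106:154,305:353,::-1],(390,390),interpolation=cv2.INTER_CUBIC),cv2.resize(a['color'][176:224,98:146,::-1],(390,390),interpolation=cv2.INTER_CUBIC)])
cv2.imwrite('pics/sw3.png',np.clip(o*1.6,0,255).astype(np.uint8))
```

```text
(no output)
```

View pics/sw3.png

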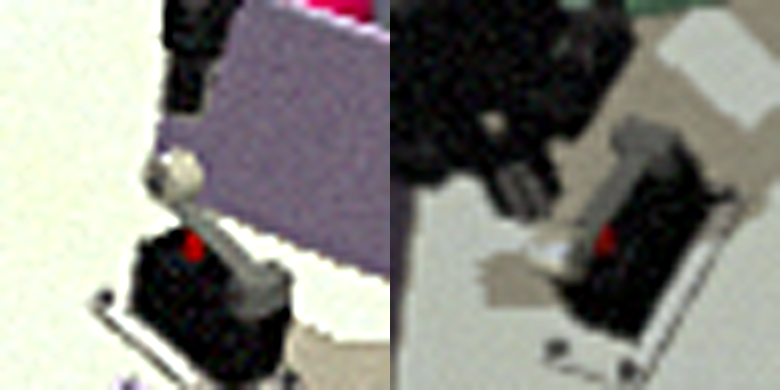

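Both views still show a gap of about 15–20 mm. The tip really is higher than the nominal 22 mm would put it, so I'll find the contact by force.

send_rows(rows="0 0 0 0 0 3 -1;0 0 0 0 0 6 -1;0 0 0 0 0 8 -1;0 0 0 0 0 8 -1")

```text
time: 7.75
eef_pos: [0.5517, -0.4403, 0.0866]
tcp_rot: [0.986, 0.166, -0.0, -0.0]
contact_force: [0.6, 0.1, 0.5]
opening: -0.001
finger_force: 0.0
```

```bash
python3 f.py 3
```

```text
[ 0.24 -0.16 -0.58] [ 0.5518 -0.4405  0.087 ] 7.9
```

send_rows(rows="0 0 0 0 0 2 -1;0 0 0 0 0 3 -1;0 0 0 0 0 3 -1")

```text
time: 8.28
eef_pos: [0.5517, -0.4404, 0.0838]
tcp_rot: [0.986, 0.166, -0.0, -0.0]
contact_force: [-0.3, 0.8, -0.1]
opening: 0.003
finger_force: 0.0
```

```bash
python3 f.py 4
```

```text
[ 0.05  0.37 -0.37] [ 0.5518 -0.4405  0.084 ] 8.475
```

send_rows(rows="0 0 0 0 0 2 -1;0 0 0 0 0 3 -1;0 0 0 0 0 3 -1")

```text
time: 8.85
eef_pos: [0.5517, -0.4404, 0.0808]
tcp_rot: [0.986, 0.166, -0.0, -0.0]
contact_force: [0.3, 0.2, -1.2]
opening: 0.002
finger_force: 0.0
```

```bash
cat > g.py <<'E'
from h import *
import sys
F=[]
for i in range(4):
    b=cam('side');s=ctrl.get_state();F.append(s['contact_force'])
a=cam('scene')
print(np.mean(F,0).round(2),s['eef_pos'],s['time'])
o=np.hstack([cv2.resize(b['color'][106:154,305:353,::-1],(390,390),interpolation=cv2.INTER_CUBIC),cv2.resize(a['color'][176:224,98:146,::-1],(390,390),interpolation=cv2.INTER_CUBIC)])
cv2.imwrite('pics/%s.png'%sys.argv[1],np.clip(o*1.6,0,255).astype(np.uint8))
E
python3 g.py sw4
```

```text
[ 0.26 -0.14  0.2 ] [ 0.55183045 -0.44052307  0.08106546] 9.05
```

View pics/sw4.png

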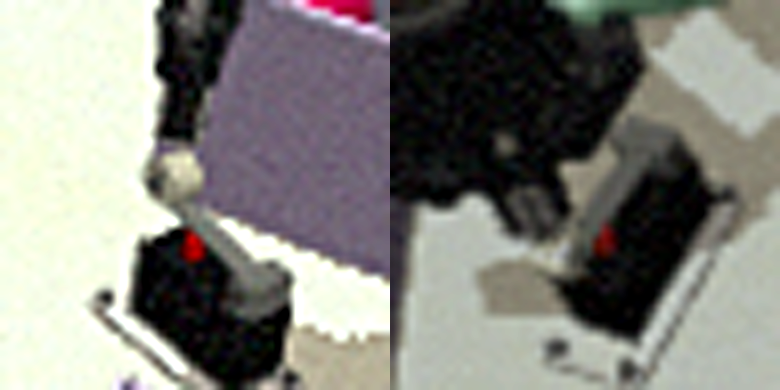

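The tip (side 145) is now just above the roller top (150). I'll continue in small steps.

send_rows(rows="0 0 0 0 0 2 -1;0 0 0 0 0 2 -1")

```text
time: 9.35
eef_pos: [0.5517, -0.4404, 0.0787]
tcp_rot: [0.986, 0.166, -0.0, -0.0]
contact_force: [-0.3, 0.1, -0.6]
opening: -0.001
finger_force: 0.0
```

```bash
python3 f.py 4
```

```text
[0.15 0.25 0.39] [ 0.5518 -0.4405  0.0789] 9.55
```

send_rows(rows="0 0 0 0 0 2 -1;0 0 0 0 0 2 -1")

```text
time: 9.8
eef_pos: [0.5517, -0.4404, 0.0767]
tcp_rot: [0.986, 0.166, -0.0, -0.0]
contact_force: [0.4, 0.2, 0.1]
opening: -0.001
finger_force: 0.0
```

```bash
python3 f.py 4
```

```text
[-0.39 -0.   -0.35] [ 0.5518 -0.4405  0.0769] 10.0
```

```bash
cat > t.py <<'E'
from h import *
ref=cv2.imread('pics/p4.png')
F=[];I=[]
for i in range(4):
    b=cam('side');s=ctrl.get_state();F.append(s['contact_force']);I.append(b['color'][:,:,::-1].astype(float))
im=np.mean(I,0).astype(np.uint8)
print(s['time'],s['eef_pos'][2],np.mean(F,0).round(2))
u=lambda x:cv2.resize(x,None,fx=8,fy=8,interpolation=cv2.INTER_CUBIC)
for nm,(x0,x1,y0,y1) in {'roller':(322,333,126,132),'lever':(327,336,130,138)}.items():
    T=u(ref[y0:y1,x0:x1]);S=u(im[y0-6:y1+6,x0-6:x1+6]);r=cv2.matchTemplate(S,T,cv2.TM_CCOEFF_NORMED);_,v,_,l=cv2.minMaxLoc(r)
    print(nm,round(v,3),(l[0]-48)/8,(l[1]-48)/8)
E
python3 t.py
```

```text
10.2 0.07707519886286243 [0.12 0.45 0.24]
roller 0.985 0.0 0.0
lever 0.991 0.0 0.0
```

send_rows(rows="0 0 0 0 0 2 -1;0 0 0 0 0 2 -1")

```text
time: 10.45
eef_pos: [0.5517, -0.4403, 0.0747]
tcp_rot: [0.986, 0.166, -0.0, -0.0]
contact_force: [0.1, 0.3, 0.1]
opening: -0.003
finger_force: 0.0
```

```bash
python3 t.py
```

```text
10.65 0.0750472863845192 [-0.74  0.33 -0.13]
roller 0.983 0.0 0.0
lever 0.99 0.0 0.0
```

Run:
```python
from h import *
b=cam('side');p=cam('wrist');a=cam('scene')
up=lambda c:cv2.resize(c[:,:,::-1],(390,390),interpolation=cv2.INTER_CUBIC)
o=np.hstack([np.clip(up(b['color'][110:140,312:342])*1.6,0,255),up(p['color'][160:260,205:305])])
cv2.imwrite('pics/sw5.png',o.astype(np.uint8))
```

```text
(no output)
```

View pics/sw5.png

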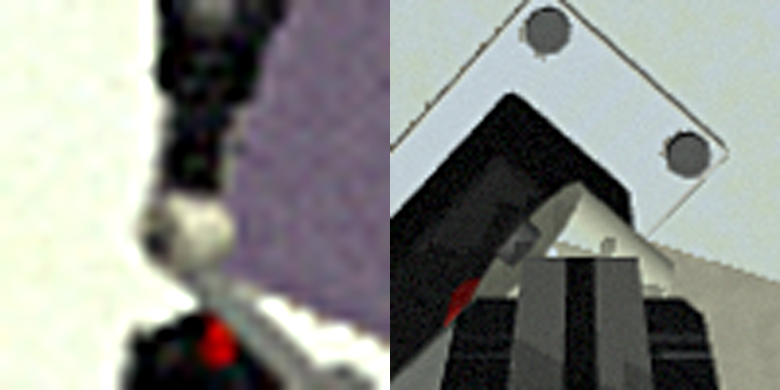

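The tip sits right at the roller top. I'll check whether the pad covers the roller's crest.

Run:
```python
from h import *
p=cam('wrist');s=ctrl.get_state()
c=np.array([.552,-.4405]);d=np.array([.061,-.023]);d/=np.linalg.norm(d);n=np.array([-d[1],d[0]])
for nm,q in(('mid',c),('end+',c+.008*n),('end-',c-.008*n),('outer mid z74',c+.011*d),('inner',c-.011*d)):
    print(nm,proj(p,[*q,.074 if 'er' in nm else .085])[0].round(1))
for pix in((349.3-90,0),):pass
# seen outer edge corners -> world z .074
for u,v in((205+(577-390)*100/390,160+182*100/390),(205+(672-390)*100/390,160+270*100/390)): print((u,v),onz(p,u,v,.076))
print(proj(p,np.array(s['eef_pos'])))
```

```text
mid [252.  240.3]
end+ [239.1 230.4]
end- [264.7 250. ]
outer mid z74 [266.1 215.8]
inner [238.5 246.5]
(252.94871794871796, 206.66666666666666) [ 0.56535575 -0.43632534  0.076     ]
(277.3076923076923, 229.23076923076923) [ 0.55806789 -0.45184558  0.076     ]
[[252.04721128 232.52521556]]
```

send_rows(rows="0 0 0 0 0 2 -1;0 0 0 0 0 2 -1")

```text
time: 11.1
eef_pos: [0.5517, -0.4403, 0.0727]
tcp_rot: [0.986, 0.166, -0.0, -0.0]
contact_force: [0.3, 0.2, -0.6]
opening: -0.001
finger_force: 0.0
```

```bash
python3 t.py
```

```text
11.3 0.07302813954335363 [ 0.15  0.31 -0.48]
roller 0.975 0.0 0.0
lever 0.991 0.0 0.0
```

send_rows(rows="0 0 0 0 0 2 -1;0 0 0 0 0 2 -1")

```text
time: 11.55
eef_pos: [0.5521, -0.4408, 0.0714]
tcp_rot: [0.986, 0.166, 0.0, 0.0]
contact_force: [-0.0, -0.6, 1.5]
opening: -0.001
finger_force: 0.7
```

```bash
python3 t.py
```

```text
11.75 0.07145915629134637 [0.8  0.22 1.59]
roller 0.958 0.0 0.125
lever 0.99 0.0 0.0
```

send_rows(rows="0 0 0 0 0 2 -1;0 0 0 0 0 4 -1;0 0 0 0 0 6 -1;0 0 0 0 0 8 -1;0 0 0 0 0 8 -1")

```text
time: 12.38
eef_pos: [0.552, -0.4407, 0.0631]
tcp_rot: [0.986, 0.166, 0.0, 0.0]
contact_force: [2.2, -0.9, 2.0]
opening: 0.0
finger_force: 1.6
```

```bash
python3 t.py
```

```text
12.575 0.06324293834653454 [ 2.26 -0.85  3.12]
roller 0.685 -0.75 1.875
lever 0.893 -0.5 0.25
```

send_rows(rows="0 0 0 0 0 1 -1;0 0 0 0 0 2 -1;0 0 0 0 0 2 -1")

```text
time: 12.95
eef_pos: [0.5519, -0.4406, 0.061]
tcp_rot: [0.986, 0.166, 0.0, 0.0]
contact_force: [1.8, -1.2, 4.6]
opening: 0.002
finger_force: 1.8
```

```bash
python3 t.py
```

```text
13.15 0.06107829592708753 [ 2.27 -1.23  3.43]
roller 0.63 -1.0 2.375
lever 0.855 -0.625 0.25
```

send_rows(rows="0 0 0 0 0 -5 -1;0 0 0 0 0 -10 -1;0 0 0 0 0 -20 -1;0 0 0 0 0 -50 -1;0 0 0 0 0 -90 1;0 0 0 0 0 -140 1;0 0 0 0 0 -140 1;0 0 0 0 0 -140 1")

```text
time: 14.15
eef_pos: [0.5515, -0.44, 0.2006]
tcp_rot: [0.986, 0.166, -0.0, -0.001]
contact_force: [-1.1, 1.3, -0.7]
opening: 0.846
finger_force: 0.0
```

```bash
python3 t.py
python3 - <<'E'
from h import *
st()
p=cam('wrist','wopen');a=cam('scene')
def rowsum(p):
    g=cv2.cvtColor(p['color'],cv2.COLOR_RGB2GRAY);return g
for t in('tin_red','tin_yellow'): print(t,look(a,t,2))
E
```

```text
14.35 0.19853359645592442 [-0.05  0.07  0.22]
roller 0.944 0.0 0.0
lever 0.906 0.0 0.125
14.35 [ 0.551  -0.4397  0.1985] [[0.945, 0.328, -0.003], [0.328, -0.945, 0.003], [-0.002, -0.004, -1.0]] [ 0.3 -0.4  0.5] 1.0017368204359374 [-0.817  0.368  1.51   0.     1.268  0.42 ]
tin_red [(0.76, [0.3059, 0.3876, 0.0488]), (0.75, [0.4414, 0.3531, 0.0526])]
tin_yellow [(0.66, [0.5378, 0.2735, 0.0553])]
```

The switch went to about 3.4 N, so past the click and under the limit, and the roller came back up. Next is the black tin.

send_rows(rows="0 0 0 7 -52 -20 1;0 0 0 14 -105 -20 1;0 0 0 20 -157 -20 1;0 0 0 27 -210 -20 1;0 0 0 34 -262 -20 1;0 0 0 41 -315 -20 1;0 0 0 47 -368 -20 1;0 0 0 54 -420 -20 1")

```text
time: 15.55
eef_pos: [0.4646, -0.0244, 0.2212]
tcp_rot: [0.986, 0.166, 0.0, 0.0]
contact_force: [0.5, 0.1, 0.2]
opening: 1.003
finger_force: 0.0
```

send_rows(rows="0 0 0 0 0 0 1;0 0 0 0 0 0 1")

```text
time: 15.8
eef_pos: [0.4654, -0.0261, 0.2213]
tcp_rot: [0.986, 0.166, 0.0, 0.0]
contact_force: [-0.1, -0.4, -0.5]
opening: 0.996
finger_force: 0.0
```

Run:
```python
from h import *
st()
p=cam('wrist','w3');print(look(p,'tin_black'))
print(proj(p,[[.5004,-.013,.106],[.5004,-.013,.05],[.577,.0247,.05]]))
g=cv2.cvtColor(p['color'],cv2.COLOR_RGB2GRAY)
```

```text
15.8 [ 0.4654 -0.0261  0.2213] [[0.945, 0.328, 0.001], [0.328, -0.945, -0.001], [0.0, 0.001, -1.0]] [-0.1 -0.4 -0.5] 0.9956929640501061 [-0.274 -0.193  2.068 -0.     1.266  0.962]
[(0.68, [0.5002, -0.015, 0.1056])]
[[251.24265363 134.38516245]
 [251.52795342 128.31872177]
 [240.15166043  36.341228  ]]
```

View pics/w3.png

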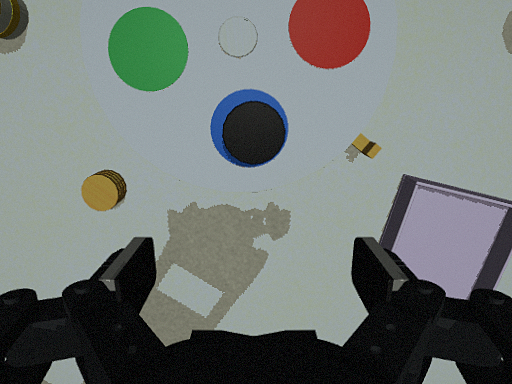

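The wrist view shows the black lid at (254,133) on the blue pad at (249,128). The fingers are clear of everything, the coin stack at (103,190) and the pointer at (368,146).

```bash
cat > lid.py <<'E'
from h import *
# helper: centre of a thresholded blob near pixel
def lid(p,f,u,v,z,rad=60):
    h=cv2.cvtColor(p['color'],cv2.COLOR_RGB2HSV).astype(int);m=f(h[...,0],h[...,1],h[...,2]).astype(np.uint8)
    n,l,s,c=cv2.connectedComponentsWithStats(m)
    i=min([i for i in range(1,n) if s[i,4]>300],key=lambda i:np.hypot(*(c[i]-[u,v])))
    (cx,cy),ax,an=cv2.fitEllipse(max(cv2.findContours((l==i).astype(np.uint8),0,1)[0],key=len))
    return s[i,4],(round(cx,1),round(cy,1)),np.round(ax,1),np.round(onz(p,cx,cy,z),4)
E
python3 - <<'E'
from lid import *
p=cam('wrist')
print('black',lid(p,lambda h,s,v:(v<60)&(s<120),254,133,.106))
for n,f,u,v in(('grn',lambda h,s,v:(h>50)&(h<75)&(s>120)&(v>40),148,48),('red',lambda h,s,v:((h<6)|(h>174))&(s>150),330,25)): print(n,lid(p,f,u,v,.05))
s=ctrl.get_state();print(s['eef_pos'])
for x,y in((.5,-.0155),):print(tool(np.array([x-.4653,y+.0269,0])*1000))
E
```

```text
black (np.int32(2954), (252.5, 132.1), array([59.8, 61.1]), array([ 0.5026, -0.0142,  0.106 ]))
grn (np.int32(5228), (146.7, 48.6), array([77.7, 83.8]), array([0.5391, 0.1034, 0.05  ]))
red (np.int32(4644), (327.9, 30.2), array([71. , 83.7]), array([ 0.6092, -0.051 ,  0.05  ]))
[ 0.46554277 -0.02708241  0.22107422]
[36.5  0.5 -0. ]
```

send_rows(rows="0 0 0 38 0 0 1;0 0 0 38 0 40 1;0 0 0 38 0 80 1;0 0 0 38 0 115 1;0 0 0 38 0 135 1;0 0 0 38 0 150 1;0 0 0 38 0 160 1;0 0 0 38 0 160 1")

```text
time: 16.95
eef_pos: [0.501, -0.0138, 0.0607]
tcp_rot: [0.986, 0.166, -0.0, -0.0]
contact_force: [-0.3, -0.1, -0.8]
opening: 1.0
finger_force: 0.0
```

send_rows(rows="0 0 0 0 0 5 1;0 0 0 0 0 10 1;0 0 0 0 0 10 1")

```text
time: 17.32
eef_pos: [0.5009, -0.0134, 0.0509]
tcp_rot: [0.986, 0.166, -0.0, -0.0]
contact_force: [0.2, -0.0, 0.8]
opening: 0.999
finger_force: 0.0
```

Run:
```python
from h import *
st();p=cam('wrist','w4');b=cam('side')
o=np.hstack([cv2.resize(p['color'][120:384,:,::-1],(480,360)),cv2.resize(b['color'][150:230,235:305,::-1],(315,360),interpolation=cv2.INTER_CUBIC)])
cv2.imwrite('pics/w4c.png',o)
```

```text
17.325 [ 0.5009 -0.0134  0.0509] [[0.945, 0.328, -0.0], [0.328, -0.945, 0.0], [-0.0, -0.0, -1.0]] [ 0.2 -0.   0.8] 0.9988631227103963 [-0.23   0.115  2.115 -0.     0.912  1.007]
```

View pics/w4c.png

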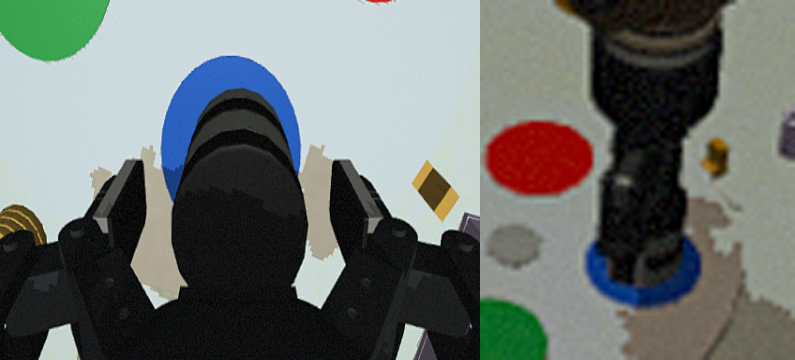

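The fingers straddle the tin: lid at (240,200), pads at (128,200) and (350,200). Now I close.

send_rows(rows="0 0 0 0 0 0 -1;0 0 0 0 0 0 -1;0 0 0 0 0 0 -1;0 0 0 0 0 0 -1;0 0 0 0 0 0 -1;0 0 0 0 0 0 -1", grip_force=35)

```text
time: 18.18
eef_pos: [0.5014, -0.0136, 0.0514]
tcp_rot: [0.986, 0.166, 0.0, 0.0]
contact_force: [-0.8, 0.2, 3.3]
opening: 0.602
finger_force: 36.5
```

send_rows(rows="0 0 0 0 0 -10 -1;0 0 0 0 0 -30 -1;0 0 0 0 0 -60 -1;0 0 0 0 0 -90 -1;0 0 0 0 0 -90 -1")

```text
time: 18.8
eef_pos: [0.5027, -0.0139, 0.1435]
tcp_rot: [0.986, 0.166, 0.003, 0.001]
contact_force: [1.0, -0.7, -1.1]
opening: 0.599
finger_force: 36.8
```

Run:
```python
from h import *
st();p=cam('side');a=cam('scene');print(look(p,'tin_black'),look(a,'tin_black'),ctrl.get_state()['finger_force'])
print(tool([438-501,-287+14,0]))
h=cv2.cvtColor(a['color'],cv2.COLOR_RGB2HSV)
```

```text
18.8 [ 0.5027 -0.0139  0.1435] [[0.945, 0.328, 0.005], [0.328, -0.945, -0.001], [0.005, 0.003, -1.0]] [ 1.  -0.7 -1.1] 0.5989365847583468 [-0.23  -0.023  2.063 -0.     1.096  1.007]
[(0.6, [0.4787, -0.0058, 0.1742])] [(0.71, [0.5212, -0.0097, 0.1892])] 36.78694009780884
[-149.   237.3   -0. ]
```

send_rows(rows="0 0 0 -25 40 0 -1;0 0 0 -50 80 0 -1;0 0 0 -75 119 0 -1;0 0 0 -99 158 0 -1;0 0 0 -124 198 0 -1;0 0 0 -149 237 0 -1;0 0 0 -149 237 0 -1;0 0 0 -149 237 0 -1")

```text
time: 20.0
eef_pos: [0.4373, -0.2853, 0.1395]
tcp_rot: [0.986, 0.166, -0.001, -0.001]
contact_force: [0.4, 0.2, -1.6]
opening: 0.6
finger_force: 37.2
```

Run:
```python
from h import *
st();p=cam('wrist','w5');a=cam('scene');b=cam('side')
for q in(p,a,b): print(look(q,'returns_tray',2))
for n,q in(('w',p),('sc',a),('si',b)):
    h=cv2.cvtColor(q['color'],cv2.COLOR_RGB2HSV).astype(int)
    c=proj(q,[.438,-.287,.005])[0];print(n,c,h[int(c[1])-40:int(c[1])+41:20,int(c[0]),:].tolist() if 40<c[1]<340 else '')
```

```text
20.0 [ 0.4373 -0.2853  0.1395] [[0.945, 0.327, -0.002], [0.327, -0.945, 0.003], [-0.001, -0.003, -1.0]] [ 0.4  0.2 -1.6] 0.6003783444642684 [-7.730e-01  3.200e-02  2.016e+00  1.000e-03  1.097e+00  4.650e-01]
[(0.89, [0.4604, -0.2654, 0.0041])]
[(0.8, [0.4333, -0.2887, 0.0013])]
[(0.94, [0.4407, -0.2899, 0.0066])]
w [255.01370789 173.54683217] [[99, 16, 227], [103, 18, 227], [114, 17, 228], [128, 140, 20], [45, 26, 59]]
sc [171.24810462 185.11589328] [[75, 128, 12], [159, 39, 46], [143, 35, 117], [150, 13, 80], [45, 18, 113]]
si [330.6488834  177.04200109] [[162, 255, 17], [138, 39, 66], [142, 37, 153], [41, 30, 163], [39, 32, 153]]
```

View pics/w5.png

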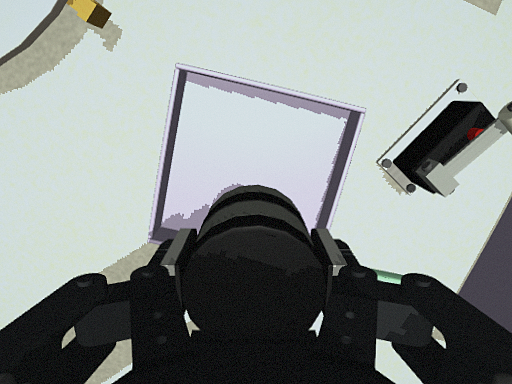

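The tray's rim corners are at (177,66), (365,108) and (148,242). The tin hangs at (255,270).

Run:
```python
from h import *
p=cam('wrist')
A,B,D=[onz(p,u,v,.035) for u,v in((177,65.5),(365,108),(148.5,242))]
print(A,B,D,np.linalg.norm(A-B),np.linalg.norm(A-D),(B+D)/2)
c=(B+D)/2;print(tool((c-[.438,-.2865,0])*1000))
```

```text
[ 0.50486976 -0.20177039  0.035     ] [ 0.52300441 -0.3486041   0.035     ] [ 0.35770055 -0.21806249  0.035     ] 0.1479493319941047 0.1480682586660314 [ 0.44035248 -0.28333329  0.035     ]
[  3.3  -2.2 -35. ]
```

send_rows(rows="0 0 0 3 -2 30 -1;0 0 0 3 -2 60 -1;0 0 0 3 -2 90 -1;0 0 0 3 -2 110 -1;0 0 0 3 -2 122 -1;0 0 0 3 -2 128 -1;0 0 0 3 -2 132 -1;0 0 0 3 -2 134 -1")

```text
time: 21.35
eef_pos: [0.4406, -0.2838, 0.0075]
tcp_rot: [0.986, 0.166, 0.0, 0.0]
contact_force: [-0.2, -1.0, -1.4]
opening: 0.602
finger_force: 37.2
```

send_rows(rows="0 0 0 0 0 0 -1;0 0 0 0 0 0 0.3;0 0 0 0 0 0 0.5;0 0 0 0 0 0 0.55;0 0 0 0 0 0 0.55")

```text
time: 21.98
eef_pos: [0.4402, -0.2835, 0.0072]
tcp_rot: [0.986, 0.166, 0.0, 0.0]
contact_force: [-1.1, 0.5, -0.8]
opening: 0.775
finger_force: 0.0
```

send_rows(rows="0 0 0 0 0 -20 0.55;0 0 0 0 0 -50 0.55;0 0 0 0 0 -100 1;0 0 0 0 0 -160 1;0 0 0 0 0 -200 1;0 0 0 0 0 -200 1")

```text
time: 22.72
eef_pos: [0.4421, -0.2851, 0.2119]
tcp_rot: [0.986, 0.166, 0.003, 0.004]
contact_force: [-0.6, 0.1, 1.4]
opening: 0.999
finger_force: 0.0
```

Run:
```python
from lid import *
st();a=cam('scene');b=cam('side')
for q in(a,b): print(look(q,'tin_black',2))
Y=lambda h,s,v:(h>24)&(h<34)&(s>150)&(v>70)
Rd=lambda h,s,v:((h<6)|(h>174))&(s>150)&(v>60)
for n,q in(('sc',a),('si',b)):
  for t in('tin_yellow','tin_red'): print(n,t,look(q,t,3))
```

```text
22.725 [ 0.4421 -0.2851  0.2119] [[0.945, 0.328, 0.007], [0.328, -0.945, -0.006], [0.004, 0.008, -1.0]] [-0.6  0.1  1.4] 0.9994372009129117 [-0.766 -0.045  1.952 -0.     1.225  0.471]
[(0.73, [0.4568, -0.2833, 0.0577])]
[(0.62, [0.4313, -0.2666, 0.0495]), (0.56, [0.353, -0.438, 0.0233])]
sc tin_yellow [(0.53, [0.5407, 0.2752, 0.0587]), (0.44, [0.5366, -0.4233, 0.0351])]
sc tin_red [(0.81, [0.3099, 0.388, 0.047]), (0.71, [0.3524, 0.3038, 0.0483]), (0.69, [0.373, 0.462, 0.0511])]
si tin_yellow [(0.7, [0.5202, 0.287, 0.0592]), (0.37, [0.5154, -0.4155, 0.0352]), (0.2, [0.3519, -0.4362, 0.0234])]
si tin_red [(0.96, [0.3304, 0.3178, 0.0572]), (0.9, [0.4128, 0.3656, 0.0606]), (0.8, [0.3668, 0.4654, 0.0564])]
```

send_rows(rows="0 0 0 24 -53 0 1;0 0 0 48 -105 0 1;0 0 0 72 -158 0 1;0 0 0 96 -211 0 1;0 0 0 120 -263 0 1;0 0 0 144 -316 0 1;0 0 0 168 -369 0 1;0 0 0 190 -417 0 1")

```text
time: 24.12
eef_pos: [0.4827, 0.1749, 0.2065]
tcp_rot: [0.986, 0.166, -0.0, 0.0]
contact_force: [-0.5, -0.3, 0.4]
opening: 1.002
finger_force: 0.0
```

send_rows(rows="0 0 0 20 -43 0 1;0 0 0 39 -85 0 1;0 0 0 39 -85 0 1;0 0 0 39 -85 0 1")

```text
time: 24.62
eef_pos: [0.4917, 0.2656, 0.2063]
tcp_rot: [0.986, 0.166, -0.001, 0.0]
contact_force: [-0.1, -0.3, -0.3]
opening: 1.002
finger_force: 0.0
```

Run:
```python
from lid import *
st();p=cam('wrist','w6');print(look(p,'tin_yellow'),look(p,'tin_red'))
Y=lambda h,s,v:(h>22)&(h<36)&(s>150)&(v>70)
c=proj(p,[.53,.279,.056])[0];print(c);L=lid(p,Y,*c,.056);print(L)
s=ctrl.get_state();print(tool((L[3]-[*s['eef_pos'][:2],.056])*1000))
```

```text
24.625 [0.4917 0.2656 0.2063] [[0.945, 0.328, -0.001], [0.328, -0.945, -0.001], [-0.002, 0.0, -1.0]] [-0.1 -0.3 -0.3] 1.0016636158960772 [ 0.314  0.042  1.876 -0.     1.225  1.551]
[(0.65, [0.5279, 0.2762, 0.057])] [(0.93, [0.5311, 0.4099, 0.0521]), (0.92, [0.3133, 0.4034, 0.0351]), (0.82, [0.3461, 0.3069, 0.0572])]
[252.36969496 126.45894746]
(np.int32(2406), (250.0, 127.3), array([54.2, 54.9]), array([0.5285, 0.2808, 0.056 ]))
[39.6 -3.2 -0. ]
```

send_rows(rows="0 0 0 40 -3 0 1;0 0 0 40 -3 40 1;0 0 0 40 -3 90 1;0 0 0 40 -3 135 1;0 0 0 40 -3 165 1;0 0 0 40 -3 190 1;0 0 0 40 -3 205 1;0 0 0 40 -3 205 1")

```text
time: 25.78
eef_pos: [0.5283, 0.281, 0.0011]
tcp_rot: [0.986, 0.166, -0.001, 0.0]
contact_force: [0.1, 0.6, -0.6]
opening: 1.0
finger_force: 0.0
```

send_rows(rows="0 0 0 0 0 0 -1;0 0 0 0 0 0 -1;0 0 0 0 0 0 -1;0 0 0 0 0 0 -1;0 0 0 0 0 0 -1;0 0 0 0 0 0 -1", grip_force=35)

```text
time: 26.52
eef_pos: [0.5301, 0.2822, 0.0037]
tcp_rot: [0.986, 0.166, 0.001, -0.0]
contact_force: [-0.3, -0.2, 5.5]
opening: 0.6
finger_force: 37.0
```

send_rows(rows="0 0 0 0 0 -10 -1;0 0 0 0 0 -40 -1;0 0 0 0 0 -80 -1;0 0 0 0 0 -120 -1;0 0 0 0 0 -150 -1;0 0 0 0 0 -150 -1;0 0 0 0 0 -150 -1")

```text
time: 27.4
eef_pos: [0.5275, 0.2815, 0.15]
tcp_rot: [0.986, 0.166, -0.002, 0.0]
contact_force: [0.6, 0.4, -3.5]
opening: 0.596
finger_force: 37.1
```

```bash
cat > held.py <<'E'
from lid import *
import sys
st();p=cam('wrist');s=ctrl.get_state()
f={'y':lambda h,s,v:(h>22)&(h<36)&(s>120)&(v>50),'r':lambda h,s,v:((h<6)|(h>174))&(s>130)&(v>40)}[sys.argv[1]]
z=s['eef_pos'][2]+.055
c=proj(p,[*s['eef_pos'][:2],z])[0]
L=lid(p,f,*c,z);print(c,L);print('tool offset of lid',tool((L[3]-[*s['eef_pos'][:2],z])*1000))
for n,q in(('sc',cam('scene')),('si',cam('side'))): print(n,look(q,'tin_yellow',2),look(q,'tin_red',4))
E
python3 held.py y
```

```text
27.4 [0.5275 0.2815 0.15  ] [[0.945, 0.328, -0.003], [0.328, -0.945, -0.001], [-0.003, -0.0, -1.0]] [ 0.6  0.4 -3.5] 0.59565907805451 [0.321 0.185 1.827 0.    1.133 1.557]
[251.6086853 294.0472102] (np.int32(13897), (253.4, 274.1), array([137.5, 138.3]), array([0.535 , 0.2834, 0.2044]))
tool offset of lid [ 8.   0.6 -0.1]
sc [(0.69, [0.5878, 0.0228, 0.0506]), (0.54, [0.5443, 0.2793, 0.193])] [(0.76, [0.5414, 0.4063, 0.0549]), (0.58, [0.4513, 0.3603, 0.0442]), (0.57, [0.3728, 0.4599, 0.0527]), (0.51, [0.3345, 0.2965, 0.0561])]
si [] [(0.95, [0.4149, 0.3682, 0.0563]), (0.84, [0.5136, 0.4197, 0.0533]), (0.62, [0.2899, 0.396, 0.0618]), (0.59, [0.3272, 0.3173, 0.0579])]
```

send_rows(rows="0 0 0 8 41 0 -1;0 0 0 16 83 0 -1;0 0 0 24 124 0 -1;0 0 0 31 165 0 -1;0 0 0 39 206 0 -1;0 0 0 47 248 0 -1;0 0 0 47 248 0 -1;0 0 0 47 248 0 -1")

```text
time: 28.75
eef_pos: [0.6541, 0.0632, 0.1515]
tcp_rot: [0.986, 0.166, -0.001, -0.0]
contact_force: [-0.0, 1.0, -2.0]
opening: 0.601
finger_force: 37.4
```

Run:
```python
from h import *
st();p=cam('wrist','w7');print(proj(p,[[.5396,.1015,.05],[.6536,.0624,.05],[.6145,-.052,.05]]))
```

```text
28.75 [0.6541 0.0632 0.1515] [[0.945, 0.327, -0.001], [0.327, -0.945, 0.001], [-0.001, -0.001, -1.0]] [-0.  1. -2.] 0.6010781029695871 [-5.800e-02  3.060e-01  1.677e+00  1.000e-03  1.159e+00  1.179e+00]
[[169.64797832 287.17357148]
 [253.32931307 183.73371629]
 [362.54750195 266.41780965]]
```

send_rows(rows="0 0 0 0 0 30 -1;0 0 0 0 0 60 -1;0 0 0 0 0 80 -1;0 0 0 0 0 90 -1;0 0 0 0 0 95 -1;0 0 0 0 0 98 -1;0 0 0 0 0 98 -1")

```text
time: 29.68
eef_pos: [0.655, 0.0629, 0.0547]
tcp_rot: [0.986, 0.166, 0.001, 0.0]
contact_force: [-0.7, -0.2, -1.7]
opening: 0.6
finger_force: 37.4
```

send_rows(rows="0 0 0 0 0 2 -1;0 0 0 0 0 2 -1;0 0 0 0 0 2 0.2;0 0 0 0 0 2 0.4;0 0 0 0 0 2 0.55;0 0 0 0 0 2 0.55;0 0 0 0 0 2 0.55")

```text
time: 30.55
eef_pos: [0.6544, 0.063, 0.0517]
tcp_rot: [0.986, 0.166, -0.0, -0.0]
contact_force: [-0.3, 0.4, -0.0]
opening: 0.772
finger_force: 0.0
```

send_rows(rows="0 0 0 0 0 -20 0.55;0 0 0 0 0 -50 0.6;0 0 0 0 0 -100 1;0 0 0 0 0 -150 1;0 0 0 -60 0 -155 1;0 0 0 -60 0 -155 1;0 0 0 -60 0 -155 1")

```text
time: 31.42
eef_pos: [0.5985, 0.0432, 0.2087]
tcp_rot: [0.986, 0.166, 0.001, 0.0]
contact_force: [1.1, 0.3, 0.1]
opening: 0.999
finger_force: 0.0
```

Run:
```python
from lid import *
st();p=cam('wrist','w8')
Y=lambda h,s,v:(h>22)&(h<36)&(s>130)&(v>60)
print(proj(p,[[.6536,.0624,.106],[.5396,.1015,.05],[.6145,-.052,.05]]))
print(look(p,'tin_yellow'),look(p,'pad_red'))
cv2.imwrite('pics/w8s.png',p['color'][:,:,::-1])
a=cam('scene');b=cam('side')
for q in(a,b): print(look(q,'tin_red',4))
```

```text
31.425 [0.5985 0.0432 0.2087] [[0.945, 0.327, 0.003], [0.327, -0.945, -0.0], [0.003, 0.001, -1.0]] [1.1 0.3 0.1] 0.9985310340822682 [-0.097  0.129  1.778  0.     1.232  1.14 ]
[[252.24278661 108.83829411]
 [178.1574445  204.58086236]
 [348.83903246 184.78874171]]
[(0.68, [0.6538, 0.057, 0.1095])] [(0.68, [0.5877, 0.0221, 0.0475])]
[(0.79, [0.3731, 0.4602, 0.0522]), (0.69, [0.6839, 0.2622, 0.0371]), (0.53, [0.3081, 0.3885, 0.0468]), (0.51, [0.3492, 0.3038, 0.0488])]
[(0.89, [0.367, 0.467, 0.059]), (0.88, [0.4762, 0.3998, 0.0519]), (0.78, [0.4147, 0.3688, 0.0595]), (0.68, [0.3303, 0.3203, 0.0557])]
```

View pics/w8.png

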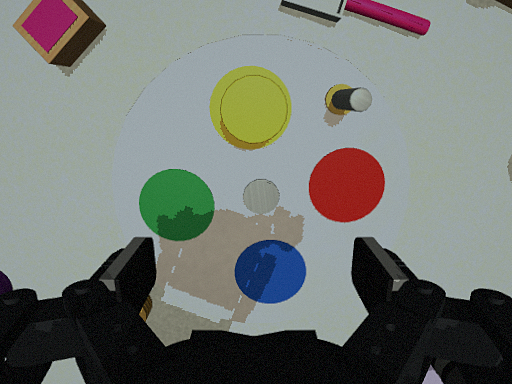

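The yellow lid at (253,109) sits within a millimetre or two of its pad's centre. The red tin may have been knocked, so I'll re-measure it.

Run:
```python
from h import *
F=lambda h,s,v:((h<6)|(h>174))&(s>170)&(v>70)
for nm in('scene','side'):
    p=cam(nm);h=cv2.cvtColor(p['color'],cv2.COLOR_RGB2HSV).astype(int)
    n,l,s,c=cv2.connectedComponentsWithStats(F(h[...,0],h[...,1],h[...,2]).astype(np.uint8))
    for i in range(1,n):
        if s[i,4]>40: print(nm,s[i,4],c[i].round(1),onz(p,*c[i],.05).round(4)[:2])
    for t in('tin_yellow',): print(look(p,t,2))
```

```text
scene 131 [368.9 174.7] [0.4888 0.3953]
scene 230 [388.5 209.8] [0.6332 0.4271]
scene 339 [240.7 217.2] [ 0.6163 -0.0525]
[(0.52, [0.6641, 0.0566, 0.1087]), (0.29, [0.5821, 0.0232, 0.049])]
side 296 [247.8 184.6] [ 0.6123 -0.0513]
side 480 [116.5 281.6] [0.6637 0.4146]
side 395 [172.7 317.6] [0.4873 0.3977]
[(0.7, [0.6413, 0.0722, 0.1022])]
```

send_rows(rows="0 0 0 -4 -53 0 1;0 0 0 -8 -106 0 1;0 0 0 -12 -159 0 1;0 0 0 -16 -212 0 1;0 0 0 -20 -265 0 1;0 0 0 -24 -318 0 1;0 0 0 -27 -370 0 1;0 0 0 -27 -370 0 1")

```text
time: 32.98
eef_pos: [0.4494, 0.3867, 0.207]
tcp_rot: [0.986, 0.169, -0.0, -0.0]
contact_force: [-0.3, -0.3, 0.7]
opening: 1.0
finger_force: 0.0
```

send_rows(rows="0 0 0 0 0 0 1;0 0 0 0 0 0 1")

```text
time: 33.22
eef_pos: [0.4518, 0.3829, 0.2069]
tcp_rot: [0.986, 0.165, -0.0, 0.0]
contact_force: [0.9, -0.2, 0.8]
opening: 0.998
finger_force: 0.0
```

Run:
```python
from lid import *
st();p=cam('wrist','w9');print(look(p,'tin_red',5))
Rd=lambda h,s,v:((h<6)|(h>174))&(s>150)&(v>60)
P=lambda h,s,v:(h>130)&(h<160)&(s>90)&(v>30)
c=proj(p,[.488,.397,.056])[0];print(c);L=lid(p,Rd,*c,.056);print(L)
s=ctrl.get_state();print(s['eef_pos'],tool((L[3]-[*s['eef_pos'][:2],.056])*1000))
h=cv2.cvtColor(p['color'],cv2.COLOR_RGB2HSV).astype(int);n,l,S,C=cv2.connectedComponentsWithStats(P(h[...,0],h[...,1],h[...,2]).astype(np.uint8))
for i in range(1,n):
    if S[i,4]>150: print(S[i],C[i].round(),onz(p,*C[i],.05).round(3))
```

```text
33.225 [0.4518 0.3829 0.2069] [[0.945, 0.326, -0.0], [0.326, -0.945, -0.0], [-0.0, 0.0, -1.0]] [ 0.9 -0.2  0.8] 0.9979332537182303 [ 0.532  0.115  1.796 -0.     1.23   1.771]
[(0.95, [0.43, 0.3613, 0.0565]), (0.9, [0.3432, 0.3149, 0.0581]), (0.8, [0.3688, 0.471, 0.0561]), (0.6, [0.4896, 0.3928, 0.0519]), (0.59, [0.3025, 0.3935, 0.055])]
[250.90278363 128.55314155]
(np.int32(2406), (249.9, 129.2), array([54.2, 54.7]), array([0.4872, 0.3977, 0.056 ]))
[0.45181719 0.38292851 0.20705562] [38.3 -2.4  0. ]
[ 240  165   53   60 2433] [266. 195.] [0.431 0.362 0.05 ]
[ 114  190   60   57 2318] [144. 217.] [0.369 0.47  0.05 ]
[ 258  252   47   64 2429] [280. 285.] [0.342 0.314 0.05 ]
[ 170  260   51   63 2424] [195. 292.] [0.303 0.397 0.05 ]
```

send_rows(rows="0 0 0 38 -2 0 1;0 0 0 38 -2 40 1;0 0 0 38 -2 90 1;0 0 0 38 -2 135 1;0 0 0 38 -2 165 1;0 0 0 38 -2 190 1;0 0 0 38 -2 204 1;0 0 0 38 -2 204 1")

```text
time: 34.33
eef_pos: [0.4861, 0.3975, 0.0021]
tcp_rot: [0.986, 0.166, -0.001, 0.0]
contact_force: [0.4, 0.1, 0.6]
opening: 1.002
finger_force: 0.0
```

send_rows(rows="0 0 0 0 0 0 -1;0 0 0 0 0 0 -1;0 0 0 0 0 0 -1;0 0 0 0 0 0 -1;0 0 0 0 0 0 -1;0 0 0 0 0 0 -1", grip_force=35)

```text
time: 35.08
eef_pos: [0.4875, 0.3991, 0.0048]
tcp_rot: [0.986, 0.166, 0.001, -0.0]
contact_force: [-0.7, -0.4, 6.4]
opening: 0.602
finger_force: 36.9
```

send_rows(rows="0 0 0 0 0 -10 -1;0 0 0 0 0 -40 -1;0 0 0 0 0 -80 -1;0 0 0 0 0 -120 -1;0 0 0 0 0 -150 -1;0 0 0 0 0 -150 -1;0 0 0 0 0 -150 -1")

```text
time: 35.95
eef_pos: [0.4852, 0.3977, 0.1511]
tcp_rot: [0.986, 0.166, -0.001, 0.001]
contact_force: [0.3, -0.5, -0.7]
opening: 0.602
finger_force: 36.8
```

```bash
python3 held.py r; python3 -c "
from h import *
s=ctrl.get_state();e=np.array(s['eef_pos']);print(tool((np.array([.6145,-.052,e[2]])-e)*1000))"
```

```text
35.95 [0.4852 0.3977 0.1511] [[0.945, 0.328, -0.003], [0.328, -0.945, -0.002], [-0.003, 0.001, -1.0]] [ 0.3 -0.5 -0.7] 0.6017295102763949 [0.525 0.246 1.753 0.    1.146 1.762]
[251.82001114 293.93690854] (np.int32(13674), (253.3, 277.9), array([121.5, 142.7]), array([0.4912, 0.3992, 0.2054]))
tool offset of lid [ 6.4  0.5 -0.1]
sc [(0.8, [0.6617, 0.0572, 0.1055])] [(0.69, [0.3077, 0.386, 0.0487]), (0.61, [0.4432, 0.3564, 0.0521]), (0.57, [0.5474, -0.4344, 0.0692]), (0.55, [0.3507, 0.3032, 0.0512])]
si [(0.49, [0.4964, 0.1086, 0.0483])] [(0.96, [0.3273, 0.3161, 0.0543]), (0.89, [0.3631, 0.4638, 0.0567]), (0.76, [0.4625, 0.3957, 0.2018]), (0.72, [0.2913, 0.3925, 0.06])]
[-2.610e+01  4.674e+02  2.000e-01]
```

send_rows(rows="0 0 0 -3 53 0 -1;0 0 0 -6 106 0 -1;0 0 0 -9 159 0 -1;0 0 0 -12 212 0 -1;0 0 0 -15 265 0 -1;0 0 0 -18 318 0 -1;0 0 0 -21 371 0 -1;0 0 0 -24 420 0 -1")

```text
time: 37.3
eef_pos: [0.6017, -0.0082, 0.153]
tcp_rot: [0.986, 0.166, 0.0, 0.0]
contact_force: [0.4, -0.3, -0.3]
opening: 0.6
finger_force: 37.0
```

send_rows(rows="0 0 0 -2 48 0 -1;0 0 0 -2 48 0 -1;0 0 0 -2 48 30 -1;0 0 0 -2 48 60 -1;0 0 0 -2 48 80 -1;0 0 0 -2 48 92 -1;0 0 0 -2 48 97 -1;0 0 0 -2 48 99 -1")

```text
time: 38.3
eef_pos: [0.6156, -0.0522, 0.0548]
tcp_rot: [0.986, 0.166, 0.0, 0.0]
contact_force: [-2.0, 1.4, 4.7]
opening: 0.597
finger_force: 37.4
```

send_rows(rows="0 0 0 0 0 1 -1;0 0 0 0 0 1 -1")

```text
time: 38.55
eef_pos: [0.6159, -0.0523, 0.0548]
tcp_rot: [0.986, 0.166, 0.001, 0.0]
contact_force: [-2.6, 1.6, 5.6]
opening: 0.6
finger_force: 37.5
```

Contact on the deck. I'll release and back off.

send_rows(rows="0 0 0 0 0 0 0.2;0 0 0 0 0 0 0.4;0 0 0 0 0 0 0.55;0 0 0 0 0 0 0.55;0 0 0 0 0 0 0.55")

```text
time: 39.17
eef_pos: [0.6151, -0.0524, 0.0528]
tcp_rot: [0.986, 0.166, -0.0, -0.0]
contact_force: [-0.6, -0.0, -1.3]
opening: 0.778
finger_force: 0.0
```

send_rows(rows="0 0 0 0 0 -20 0.55;0 0 0 0 0 -50 0.55;0 0 0 0 0 -100 0.55;0 0 0 0 0 -150 0.55;0 0 0 -60 0 -160 0.55;0 0 0 -60 0 -160 0.55;0 0 0 -60 0 -160 0.55")

```text
time: 40.05
eef_pos: [0.5589, -0.0721, 0.2144]
tcp_rot: [0.986, 0.166, 0.001, 0.0]
contact_force: [0.3, -0.5, -0.2]
opening: 0.775
finger_force: 0.0
```

```bash
cat > deck.py <<'E'
from lid import *
st();p=cam('wrist');b=cam('side');a=cam('scene')
Y=lambda h,s,v:(h>22)&(h<36)&(s>130)&(v>110)
Rd=lambda h,s,v:((h<6)|(h>174))&(s>150)&(v>60)
h=cv2.cvtColor(p['color'],cv2.COLOR_RGB2HSV).astype(int)
def tinlook():
    for q in(p,a,b): print('red',[x for x in look(q,'tin_red',6) if abs(x[1][2]-.1)<.02],'yel',[x for x in look(q,'tin_yellow',3) if abs(x[1][2]-.1)<.02])
tinlook()
for k,X in(('red pad/tin',[.6145,-.052]),('yel',[.6536,.0624])): print(k,proj(p,[[*X,.05],[*X,.106]]).round(1).tolist())
def fitdisk(q,X,col,z):
    # edges of lid: circle of radius 26 at z
    g=cv2.GaussianBlur(cv2.cvtColor(q['color'],cv2.COLOR_RGB2GRAY).astype(np.float32),(0,0),1)
    G=np.hypot(cv2.Sobel(g,5,1,0),cv2.Sobel(g,5,0,1));t=np.linspace(0,2*np.pi,72)
    best=[]
    for dx in np.arange(-.016,.017,.001):
        for dy in np.arange(-.016,.017,.001):
            P=proj(q,np.c_[X[0]+dx+.026*np.cos(t),X[1]+dy+.026*np.sin(t),0*t+z]).astype(np.float32)
            best.append((np.median(cv2.remap(G,P[None,:,0],P[None,:,1],1)),dx,dy))
    return max(best)
for k,X in(('red',[.6145,-.052]),('yel',[.6536,.0624])): print(k,'wrist lid offset',np.round(fitdisk(p,X,None,.106),4),'scene',np.round(fitdisk(a,X,None,.106),4))
E
python3 deck.py
```

```text
40.05 [ 0.5589 -0.0721  0.2144] [[0.945, 0.327, 0.002], [0.327, -0.945, -0.001], [0.002, 0.001, -1.0]] [ 0.3 -0.5 -0.2] 0.7745724691460921 [-0.309  0.043  1.859  0.     1.237  0.929]
red [(0.68, [0.6178, -0.0552, 0.1027])] yel [(0.9, [0.6471, 0.0473, 0.1078])]
red [(0.55, [0.6315, -0.0568, 0.1044])] yel [(0.66, [0.664, 0.0567, 0.1071])]
red [(0.88, [0.6026, -0.0406, 0.0981])] yel [(0.94, [0.6416, 0.0703, 0.1037])]
red pad/tin [[251.5, 106.0], [251.3, 107.5]]
yel [[146.3, 23.3], [123.3, 7.3]]
red wrist lid offset [ 4.87359e+01  2.00000e-03 -2.00000e-03] scene [ 1.637582e+02  6.000000e-03 -4.000000e-03]
yel wrist lid offset [ 3.93688e+01 -1.30000e-02 -1.60000e-02] scene [ 4.86987e+01  6.00000e-03 -2.00000e-03]
```

Red is centred to about 2–3 mm. Next I refine the post's position.

Run:
```python
from h import *
p=cam('wrist');s=ctrl.get_state()
def T(s_pos,M): X=np.eye(4);X[:3,:3]=M;X[:3,3]=s_pos;return X
Mt=R.from_quat(s['tcp_rot']).as_matrix()
CT=np.array(p['extrinsics'])@T(s['eef_pos'],Mt)   # tool->cam
q=dict(p);q['extrinsics']=CT@np.linalg.inv(T([.5978,.0435,.2078],np.array([[.945,.327,0],[.327,-.945,0],[0,0,-1]])))
print('post',onz(q,361,99,.112),'flange',onz(q,337,98,.05),'yel lid',onz(q,253,109,.106),'axis',onz(q,261,197,.05),'redpad',onz(q,347,185,.05))
a=cam('scene');c=proj(a,[[.6887,-.0135,.112],[.5216,-.137,.06]]);print(c)
print('post_top now',look(p,'post_top',2),'pointer px seen ~(215,196)',onz(a,215.5,195.5,.06))
```

```text
post [ 0.68667095 -0.01115431  0.112     ] flange [ 0.68629935 -0.00827514  0.05      ] yel lid [0.65283012 0.06213691 0.106     ] axis [0.57343095 0.02629469 0.05      ] redpad [ 0.61276327 -0.04965688  0.05      ]
[[254.27833573 226.47107426]
 [213.13720463 192.94162318]]
post_top now [(0.68, [0.6452, 0.0451, 0.1067]), (0.55, [0.5662, 0.0203, 0.0497])] pointer px seen ~(215,196) [ 0.532412   -0.12953188  0.06      ]
```

send_rows(rows="0 0 -9 25 -2 0 0.2;0 0 -18 50 -4 0 0.2;0 0 -27 75 -7 0 0.2;0 0 -36 100 -9 0 0.2;0 0 -45 125 -11 0 0.2;0 0 -52 142 -13 20 0.2;0 0 -52 142 -13 50 0.2;0 0 -52 142 -13 50 0.2")

```text
time: 41.65
eef_pos: [0.6863, -0.0127, 0.1592]
tcp_rot: [0.813, 0.582, -0.003, -0.003]
contact_force: [-0.2, 0.2, 0.5]
opening: 0.603
finger_force: 0.0
```

Run:
```python
from h import *
st();p=cam('wrist','w10')
h=cv2.cvtColor(p['color'],cv2.COLOR_RGB2HSV).astype(int)
print(proj(p,[[.688,-.0125,.112],[.688,-.0125,.05]]),look(p,'post_top',2))
s=ctrl.get_state();M=R.from_quat(s['tcp_rot']).as_matrix()
print(proj(p,np.array(s['eef_pos'])+M@[0,0,-.02]))
```

```text
41.65 [ 0.6863 -0.0127  0.1592] [[0.323, 0.946, -0.007], [0.946, -0.323, 0.001], [-0.001, -0.007, -1.0]] [-0.2  0.2  0.5] 0.6026892595548391 [-0.166  0.363  1.59  -0.     1.196  0.163]
[[255.29267857 201.81235951]
 [255.35661383 178.89133974]] [(0.71, [0.5952, 0.038, 0.0489]), (0.23, [0.6548, 0.0557, 0.1079])]
[[256.66259762 252.7459627 ]]
```

send_rows(rows="0 0 0 0 0 0 0.2;0 0 0 0 0 20 0.2;0 0 0 0 0 40 0.2;0 0 0 0 0 60 0.2;0 0 0 0 0 75 0.2;0 0 0 0 0 85 0.2;0 0 0 0 0 95 0.2;0 0 0 0 0 103 0.2")

```text
time: 42.75
eef_pos: [0.6886, -0.0132, 0.0598]
tcp_rot: [0.813, 0.582, 0.0, 0.0]
contact_force: [-0.1, -0.2, -0.3]
opening: 0.601
finger_force: 0.0
```

send_rows(rows="0 0 0 0 0 0 -1;0 0 0 0 0 0 -1;0 0 0 0 0 0 -1;0 0 0 0 0 0 -1;0 0 0 0 0 0 -1", grip_force=30)

```text
time: 43.38
eef_pos: [0.6862, -0.0124, 0.0603]
tcp_rot: [0.813, 0.582, -0.002, -0.002]
contact_force: [-6.7, 2.9, 2.2]
opening: 0.206
finger_force: 29.9
```

Run:
```python
from h import *
st();cam('side')
C=np.array([576,25.5]);P=np.array([688,-12.5]);r=P-C
M=np.array([[.323,.946],[.946,-.323]]) # cols tool x,y
for k in range(1,11):
    a=-np.radians(9.*k);Q=C+np.array([[np.cos(a),-np.sin(a)],[np.sin(a),np.cos(a)]])@r
    print(9*k,(M.T@(Q-P)).round(1),Q.round(1))
```

```text
43.375 [ 0.6862 -0.0124  0.0603] [[0.323, 0.946, -0.006], [0.946, -0.323, 0.001], [-0.001, -0.006, -1.0]] [-6.7  2.9  2.2] 0.2057673431485711 [-0.166  0.469  1.643  0.     1.036  0.163]
9 [-18.5  -1.4] [680.7 -29.6]
18 [-36.5  -5.7] [670.8 -45.3]
27 [-53.7 -12.8] [658.5 -59.2]
36 [-69.5 -22.4] [644.3 -71.1]
45 [-83.7 -34.5] [628.3 -80.6]
54 [-95.7 -48.6] [611.1 -87.4]
63 [-105.5  -64.3] [593.  -91.5]
72 [-112.6  -81.5] [574.5 -92.8]
81 [-117.   -99.5] [556.  -91.1]
90 [-118.5 -118. ] [538.  -86.5]
```

send_rows(rows="0 0 3 -6 -1 0 -1;0 0 9 -18.5 -3 0 -1;0 0 16 -32.5 -6.6 0 -1;0 0 24 -48 -12 0 -1;0 0 32 -62.5 -20 0 -1;0 0 40 -76 -29.5 0 -1;0 0 47 -86.5 -39.5 0 -1;0 0 52 -93 -47.5 0 -1")

```text
time: 44.42
eef_pos: [0.6123, -0.0847, 0.0603]
tcp_rot: [0.986, 0.164, -0.0, -0.001]
contact_force: [-1.6, 3.4, -0.2]
opening: 0.202
finger_force: 29.7
```

```bash
cat > dk.py <<'E'
from h import *
st()
a=cam('scene');C=np.array([.5755,.0255])
F={'grn':lambda h,s,v:(h>50)&(h<75)&(s>150)&(v>40),'blu':lambda h,s,v:(h>100)&(h<125)&(s>150)&(v>40)}
for n,q in(('sc',a),('si',cam('side'))):
    h=cv2.cvtColor(q['color'],cv2.COLOR_RGB2HSV).astype(int)
    for k,f in F.items():
        N,l,s,c=cv2.connectedComponentsWithStats(f(h[...,0],h[...,1],h[...,2]).astype(np.uint8))
        if N<2: continue
        i=1+np.argmax(s[1:,4]);X=onz(q,*c[i],.05)[:2];d=X-C
        a0={'grn':np.arctan2(.0768,-.0374),'blu':np.arctan2(-.0377,-.0766)}[k]
        print(n,k,s[i,4],X.round(4),'cw deg',np.degrees((a0-np.arctan2(d[1],d[0])+.5)%(2*np.pi)-.5).round(1),'r',np.hypot(*d).round(4))
    print([x for x in look(q,'tin_red',6) if abs(x[1][2]-.1)<.02],[x for x in look(q,'tin_yellow',3) if abs(x[1][2]-.1)<.02])
E
python3 dk.py
```

```text
44.425 [ 0.6123 -0.0847  0.0603] [[0.946, 0.324, -0.001], [0.324, -0.946, 0.002], [-0.001, -0.003, -1.0]] [-1.6  3.4 -0.2] 0.2020570388017156 [-0.302  0.336  1.825  0.002  0.983  0.937]
sc grn 321 [0.6167 0.1006] cw deg 54.8 r 0.0856
sc blu 293 [0.5027 0.061 ] cw deg 52.2 r 0.081
[] [(0.61, [0.6632, -0.0175, 0.1065])]
si grn 375 [0.6133 0.1019] cw deg 52.3 r 0.0853
si blu 413 [0.4984 0.0639] cw deg 52.7 r 0.0861
[(0.76, [0.5238, -0.0378, 0.0988])] [(0.83, [0.639, -0.0003, 0.1001])]
```

Deck is at about 52°, as commanded. I'll finish the quarter turn.

send_rows(rows="0 0 7 -14.5 -1 0 -1;0 0 15 -30.5 -4 0 -1;0 0 22 -44 -8.5 0 -1;0 0 28 -55.5 -14 0 -1;0 0 33 -64 -19 0 -1;0 0 36.5 -70 -23 0 -1;0 0 38 -72.5 -25 0 -1;0 0 38 -72.5 -25 0 -1")

```text
time: 45.72
eef_pos: [0.5366, -0.0842, 0.0603]
tcp_rot: [0.987, -0.163, -0.0, -0.001]
contact_force: [-1.6, 5.3, 0.9]
opening: 0.204
finger_force: 31.1
```

```bash
python3 dk.py
```

```text
45.725 [ 0.5366 -0.0842  0.0603] [[0.947, -0.322, -0.001], [-0.322, -0.947, 0.003], [-0.001, -0.003, -1.0]] [-1.6  5.3  0.9] 0.20371865188735155 [-0.344  0.187  2.011  0.003  0.945  1.553]
sc grn 345 [0.6551 0.0621] cw deg 91.3 r 0.0876
sc blu 308 [0.5414 0.0999] cw deg 91.6 r 0.0819
[(0.47, [0.5133, -0.0112, 0.1043])] [(0.54, [0.6239, -0.0522, 0.107])]
si grn 337 [0.651 0.064] cw deg 89.0 r 0.0848
si blu 424 [0.5365 0.1021] cw deg 89.2 r 0.0859
[(0.8, [0.4839, 0.0017, 0.1023])] [(0.65, [0.6038, -0.0363, 0.0973]), (0.25, [0.4871, 0.0013, 0.0997])]
```

send_rows(rows="0 0 0 0 0 0 -0.3;0 0 0 0 0 0 0;0 0 0 0 0 0 0;0 0 0 0 0 0 0;0 0 0 0 0 -20 0;0 0 0 0 0 -50 0;0 0 0 0 0 -90 0;0 0 0 0 0 -140 0")

```text
time: 47.02
eef_pos: [0.5358, -0.0858, 0.2002]
tcp_rot: [0.986, -0.164, -0.001, -0.0]
contact_force: [0.5, 0.5, 0.3]
opening: 0.503
finger_force: 0.0
```

```bash
python3 dk.py
```

```text
47.025 [ 0.5358 -0.0858  0.2002] [[0.946, -0.324, -0.002], [-0.324, -0.946, 0.001], [-0.002, 0.0, -1.0]] [0.5 0.5 0.3] 0.5034311799363719 [-0.346  0.011  1.919 -0.     1.214  1.555]
sc grn 343 [0.6556 0.0615] cw deg 91.7 r 0.0878
sc blu 311 [0.542  0.1009] cw deg 92.3 r 0.0825
[(0.71, [0.5132, -0.0146, 0.1042])] [(0.53, [0.6228, -0.0527, 0.1093])]
si grn 334 [0.6517 0.0631] cw deg 89.7 r 0.085
si blu 421 [0.5376 0.1026] cw deg 90.0 r 0.0859
[(0.82, [0.4851, -0.0012, 0.1014])] []
```

send_rows(rows="0 0 -5 16 41 0 0;0 0 -10 32 83 0 -1;0 0 -15 49 124 0 -1;0 0 -20 65 165 0 -1;0 0 -25 81 207 0 -1;0 0 -30 97 248 0 -1;0 0 -35 114 289 0 -1;0 0 -38 130 331 0 -1")

```text
time: 48.32
eef_pos: [0.5517, -0.4419, 0.1971]
tcp_rot: [0.986, 0.167, -0.001, -0.002]
contact_force: [-0.1, -0.2, 0.7]
opening: -0.003
finger_force: 0.0
```

send_rows(rows="0 0 0 0 0 20 -1;0 0 0 0 0 50 -1;0 0 0 0 0 80 -1;0 0 0 0 0 90 -1;0 0 0 0 0 90 -1;0 0 0 0 0 90 -1")

```text
time: 49.08
eef_pos: [0.5532, -0.4415, 0.1114]
tcp_rot: [0.986, 0.166, 0.001, 0.001]
contact_force: [0.1, 0.4, 0.4]
opening: 0.002
finger_force: 0.0
```

```bash
python3 t.py; python3 -c "
from h import *
st();s=ctrl.get_state();e=np.array(s['eef_pos']);print(tool((np.array([.5519,-.4406,.0765])-e)*1000))
p=cam('wrist');print(look(p,'roller_top',2))"
```

```text
49.275 0.11155511500158315 [-0.29  0.19  0.72]
roller 0.991 0.0 0.0
lever 0.992 0.0 0.0
49.275 [ 0.5531 -0.4417  0.1116] [[0.945, 0.328, 0.002], [0.328, -0.945, -0.002], [0.001, 0.002, -1.0]] [-0.4  0.5  0.9] 0.0022331978976547844 [-0.817  0.449  1.567  0.     1.123  0.42 ]
[-0.8 -1.5 35.1]
[(0.76, [0.542, -0.4368, 0.0774])]
```

send_rows(rows="0 0 0 -1 -1.5 12 -1;0 0 0 -1 -1.5 24 -1;0 0 0 -1 -1.5 30 -1;0 0 0 -1 -1.5 35 -1;0 0 0 -1 -1.5 35 -1;0 0 0 -1 -1.5 35 -1")

```text
time: 50.12
eef_pos: [0.5513, -0.4404, 0.0755]
tcp_rot: [0.986, 0.166, 0.0, 0.0]
contact_force: [-0.1, -1.0, 0.4]
opening: 0.003
finger_force: 0.0
```

```bash
python3 t.py
```

```text
50.325 0.07551579024959076 [ 0.25  0.07 -0.12]
roller 0.985 0.0 0.0
lever 0.99 0.0 0.0
```

Not touching yet at 75.5 mm. I'll go down to about 62 mm, as before.

send_rows(rows="0 0 0 0 0 2 -1;0 0 0 0 0 4 -1;0 0 0 0 0 6 -1;0 0 0 0 0 8 -1;0 0 0 0 0 10 -1;0 0 0 0 0 12 -1;0 0 0 0 0 12 -1")

```text
time: 51.2
eef_pos: [0.5513, -0.4405, 0.0632]
tcp_rot: [0.986, 0.166, 0.0, 0.0]
contact_force: [2.4, -1.9, 2.3]
opening: 0.003
finger_force: 1.6
```

```bash
python3 t.py
```

```text
51.4 0.06330910907778531 [ 1.79 -1.17  3.15]
roller 0.676 -0.75 1.875
lever 0.899 -0.5 0.25
```

send_rows(rows="0 0 0 0 0 1 -1;0 0 0 0 0 2 -1;0 0 0 0 0 2 -1")

```text
time: 51.78
eef_pos: [0.5511, -0.4402, 0.061]
tcp_rot: [0.986, 0.166, -0.0, 0.0]
contact_force: [2.0, -1.7, 3.6]
opening: -0.001
finger_force: 1.8
```

```bash
python3 t.py
```

```text
51.975 0.061050492926454 [ 1.61 -1.52  3.16]
roller 0.612 -0.875 2.5
lever 0.856 -0.625 0.25
```

send_rows(rows="0 0 0 0 0 -5 -1;0 0 0 0 0 -10 -1;0 0 0 0 0 -20 -1;0 0 0 0 0 -50 -1;0 0 0 0 0 -100 -1;0 0 0 0 0 -140 -1;0 0 0 0 0 -140 -1;0 0 0 0 0 -140 -1")

```text
time: 52.98
eef_pos: [0.5507, -0.4395, 0.2001]
tcp_rot: [0.986, 0.166, -0.0, -0.001]
contact_force: [-0.5, 0.2, -1.3]
opening: 0.0
finger_force: 0.0
```

```bash
python3 t.py; python3 dk.py
python3 - <<'E'
from h import *
for n in('scene','side'):
    p=cam(n)
    for t in 'tin_black tin_yellow tin_red coin_stack sweet_carton mint_box gift_box tall_tub scoop sweet_jar'.split(): print(n,t,look(p,t,2))
E
```

```text
53.175 0.19860298854957134 [-0.01 -0.04 -0.11]
roller 0.943 -0.125 -0.125
lever 0.903 0.0 0.125
53.175 [ 0.5504 -0.4393  0.1986] [[0.945, 0.328, -0.003], [0.328, -0.945, 0.003], [-0.002, -0.004, -1.0]] [ 0.4 -0.1  0. ] 0.00031852143999342873 [-0.817  0.366  1.512  0.     1.268  0.42 ]
sc grn 344 [0.6555 0.0615] cw deg 91.7 r 0.0877
sc blu 308 [0.5421 0.1005] cw deg 92.2 r 0.0821
[(0.52, [0.5118, -0.0142, 0.1016])] [(0.89, [0.6202, -0.0545, 0.1082])]
si grn 333 [0.6515 0.063 ] cw deg 89.7 r 0.0847
si blu 420 [0.5374 0.1027] cw deg 89.9 r 0.0861
[(0.84, [0.4846, 0.0008, 0.0985])] [(0.56, [0.6023, -0.0387, 0.1016])]
scene tin_black [(0.58, [0.4568, -0.2832, 0.057])]
scene tin_yellow [(0.8, [0.6218, -0.0513, 0.1077])]
scene tin_red [(0.8, [0.3729, 0.4634, 0.0525]), (0.79, [0.3533, 0.3025, 0.0509])]
scene coin_stack []
scene sweet_carton [(0.86, [0.6815, 0.262, 0.0363])]
scene mint_box [(0.75, [0.3692, -0.4483, 0.0189])]
scene gift_box [(0.87, [0.7019, -0.3995, 0.0476]), (0.41, [0.3689, -0.4502, 0.0185])]
scene tall_tub [(0.97, [0.7451, -0.2713, 0.0907])]
scene scoop [(0.77, [0.789, 0.020
[... 163 characters left out ...]
, 0.4251, 0.0719])]
side tin_yellow [(0.7, [0.6009, -0.0396, 0.099]), (0.58, [0.565, 0.0572, 0.0462])]
side tin_red [(0.87, [0.4859, 0.0005, 0.0987]), (0.79, [0.3275, 0.3177, 0.0571])]
side coin_stack [(0.78, [0.3729, 0.1318, 0.0279]), (0.22, [0.6243, 0.4261, 0.0728])]
side sweet_carton [(0.84, [0.6536, 0.2696, 0.0374]), (0.2, [0.5644, 0.0585, 0.0466])]
side mint_box [(0.68, [0.3719, -0.4157, 0.02]), (0.16, [0.5645, 0.0531, 0.0492])]
side gift_box [(0.63, [0.6777, -0.3814, 0.0416])]
side tall_tub [(0.83, [0.7183, -0.252, 0.065])]
side scoop [(0.58, [0.7852, 0.0253, 0.0108]), (0.57, [0.6016, -0.0354, 0.1015])]
side sweet_jar [(0.65, [0.6245, 0.4242, 0.0708]), (0.38, [0.5623, 0.0561, 0.0489])]
```

Everything is in place: the roller is up, the deck is at the quarter turn, the tins are standing and the bystanders have not moved. I'm handing it in.

```bash
python3 -c "
from plant import ctrl
print(ctrl.sign_off())"
```

```text
the job is handed in; nothing more can be done
None
```

The job is handed in at about 53 s. Both switch presses read about 3.2–3.4 N (past the click, under the limit), and the roller is back up. The black tin is in the returns tray, the two fresh tins present (yellow and red) are on their pads, and the deck is at the quarter-turn detent.

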